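# Stow a bracket in a chest with a folding lid stay

### The arm

A 6-joint arm with a two-finger parallel gripper is mounted at the origin on the work surface. World frame = base frame: x ahead of the robot, y to its left, z up, the work surface at z = 0. Lengths are in m, angles in rad, forces in N, time in s.
With the tool pointing down it reaches from about 0.375 to 0.9 m from the base axis. Payload 3.1 kg.
Tool frame: the origin (TCP) lies on the centre line of the jaws, within the pads' length; the fingertips stand robot.tip_reach ahead of it and the grasp point (between the pads) lies 8 mm behind it (robot.tip_reach is the distance from the TCP to the fingertips, in m); z points along the fingers, y is the line along which they close (so a half turn about z gives the same grasp; the last joint's range is limited). The gripper opens to 87 mm and grips with 3 to 60 N. Pads are 19 mm wide; open, the fingers measure 117 mm over their backs; the gripper's body (75 mm by 190 mm) begins 51 mm behind the grasp point.
Start: joints at [-1.3, 0.527, 1.433, -0, 1.181, -0.178], TCP at [0.271, -0.563, 0.234] pointing down, gripper open.
Joint ranges: [-3.08, 3.08], [-0.75, 2.2], [0.22, 2.44], [-1.43, 4.57], [0, 2.65], [-2.85, 2.85]. Speed limits (rad/s): [2.79, 2.79, 3.14, 3.14, 3.14, 3.14].

### API

Orientations are given as a unit quaternion [x, y, z, w].
In Python, from rig import robot gives the robot as it stands.
- The arm moves only by the tool jog_arm, never from a script. Its argument "motion" is one flat list of numbers, 7 for each row, row after row: the shift along the tool's x, y, z scaled (see below), then the turn, a rotation vector about the tool's x, y, z scaled (see below), then the gripper's target within -1 to 1 (shut at 1, half-way at 0, fully open at -1). In form: [x, y, z, rx, ry, rz, hand, x, y, z, rx, ry, rz, hand, ...]. A call has 1 to 12 rows; each row shifts and turns the commanded pose from where the row before left it, along the tool's axes as they then stand; what a row does not reach is not made up. The controller multiplies each number of a shift by 4 cm and each number of a turn by 4 degrees. A row lasts 1/8 s, in which the tool goes at most 62.5 mm and 10.7 degrees, less where a joint would pass 70% of its speed; a pose out of reach is approached as far as the arm can. A call with a number of a shift or a turn outside -1 to 1 is refused whole. A call with a gripper value outside its range is refused whole. The fingers move at their own pace and stop on an object; "grip_force" is the grip in N (left out, the last holds). Time passes only in rows, so rows that do not move let the fingers close. It gives the time, the measured TCP pose, the force, the opening and the grip force at its end, in the units of the state.
- robot.get_obs(): the state, without advancing time (a new reading comes with each control period).
- robot.camera(name): name is "scene" or "top" or "wrist"; returns the picture (420x560x3 uint8, blue, green, red); there is no depth.
- robot.calibration(name): a dict with "fx", "fy", "cx", "cy" (pixels), "R" (3x3) and "t" (3): a world point X has camera coordinates R X + t; the wrist camera has in their place "T_tool_cam" (4x4, takes a point from camera to tool coordinates, whose origin is the TCP and whose axes are the flange's). Camera axes: x right, y down, z forward; pixel columns grow to the right and rows downward; lengths in m; the calibration is good to about 2 mm. A picture is of the moment at which its call begins: read the wrist's pose just before it. calibration takes no time and is no camera call.
- robot.hand_in(): hands the job in; it is judged then, once.
The state is a dict: "time": time; "q": joint angles; "joint_velocities": joint speeds; "joint_torque": joint torques, N m; "position": TCP position; "tool_rot": TCP orientation; "ft_force": force on the tool from outside, world axes, zero at the start; "moment": the same for the moment, N m; "grip_width": finger opening in m; "grip_force": force on a finger pad.
Only numpy, scipy, OpenCV 4.12 (cv2) and the standard library are available. Lean on these libraries where they do the work, as an engineer would, in place of code of your own. Each camera call takes 0.05 s, during which the arm holds its last target. There are 200 camera calls.

### The job

Put the finished steel bracket away in the grey chest: raise the lid by its bar handle and push the knee of the folding stay beyond straight, up to its stop, so that the lid is locked open, then stand the bracket upright on the floor of the chest and let go of it. After that pull the stay's knee back towards the front to unlock it, and lower the lid gently, without letting it drop, until it is fully shut. Leave the other things on the bench where they are.

Things in the scene. Friction and masses are not known exactly. Their poses are not given: they have to be found in the camera images.
- chest_hinge (a point): Point on the lid's hinge line, on the rim of the chest's far wall, 94 mm above the bench. Axes are the chest's: x from front to hinge side, y along the hinge, z up. The fixed grey steel chest, 170 mm deep (x = -170 to 0 from here), 192 wide (y = -150 to 42) and 94 tall, has beside it (y = 42 to 150) a low open tray, 20 mm tall, over which the lid's stay works. Walls 4, floor 6 mm.
- bay_floor (a point): Middle of the chest's floor inside (clear 162 mm in x, 184 mm in y), 6 mm above the bench, 88 mm below the rim; it lies at x = -85, y = -54 mm from chest_hinge; axes of the chest.
- lid (a joint): Angle of the lid, rad: 0 shut, growing as it is raised; at most 1.15, with the stay straight (1.14 locked). A grey plate 170 x 192 x 6 mm of 0.38 to 0.54 kg that still leans over the chest when raised. Its stiff hinge (0.3 N m friction) holds it where it is left above about 0.9 rad; lower, it may fall.
- lid_handle (a point): Middle of the lid's handle: a steel round bar, 14 mm diameter, parallel to the hinge, 215 mm from it, at y = -54 of chest_hinge, 4 mm above the hinge line when shut. Two arms, 114 mm apart inside, hold it 45 mm (centre line) beyond the lid's free edge, so a finger fits between. Axes turn with the lid: x towards the hinge, y along the bar.
- stay_foot (a point): Lower pivot of the folding stay, on a post in the tray, x = -95, y = 90, z = -12 mm from chest_hinge; axes of the chest. The stay is two flat steel links, each 62.3 mm between pivots, 14 mm wide, in an upright plane across the hinge, 48 mm beside the lid. Its upper end is a rod out of the lid's side, 120 mm from the hinge, 8 mm below the hinge line when shut.
- stay_knee (a point): Centre of the stay's knee: a round steel boss 22 mm diameter, 26 mm long (along y), that joins the links; pinch its flat ends along y. Lid shut: it hangs 70 mm below the hinge line. As the lid rises it swings forward and up, bulging to the chest's front (-x); stay straight: it is 47 mm above the rim, 75 mm before the hinge line.
- stay_upper (a joint): Bend of the stay's knee, rad: 0 folded (lid shut), 2.73 straight, 2.95 at its stop beyond straight, with the knee 7 mm to the hinge side of straight: locked, it carries the lid. Below 2.73 the knee bulges to the front. It moves easily; near straight 14 mm of knee travel changes it by about 0.44.
- bracket_mid (a point): The bracket's middle, 40 mm above its underside, z up. A loose steel weldment of 0.2 to 0.33 kg standing on a base plate 60 (x) x 50 (y) x 6 mm; on it an upright web 50 mm long (x), 10 mm thick (y), its top 80 mm above the underside, with a round dark spot at 62 mm and a small cross rib up to 28 mm. Grip the web across y, some 60 mm up.
- tin: plain steel tin with lid, 60 mm diameter, 75 mm tall, upright; origin under its centre (bystander, to be left alone)
- wrench: steel wrench lying flat (bystander, to be left alone)
- hammer: hammer lying on the bench, wooden handle (bystander, to be left alone)
- brush: brush lying on the bench (bystander, to be left alone)
- pipe: upright pipe offcut, 60 mm diameter, 50 mm tall; origin under its centre (bystander, to be left alone)
- magnet: L-shaped dark welding magnet lying flat, 80 x 80 x 20 mm (bystander, to be left alone)
- jar: glass jar with a dark cap, 66 mm diameter, 100 mm tall; origin under its centre (bystander, to be left alone)
- bracket: The same bracket; origin under the centre of its base plate, z up.
Mind the look-alikes: they are no part of the job. What is shaped like the bracket but blue or red is not meant.

How it is judged:
By the outcome, as a careful person would: the job done as asked, in the order asked, and still so for the second after the job is handed in, with the robot touching nothing.
It also fails if it takes over 72 s, if anything falls off the work surface, if the arm or the gripper's body presses on something with over 40 N, if the wrist force passes 120 N, or if a joint passes its speed limit or range.

## Working session

There is one attempt and no reset: what is moved stays moved. The work goes in short steps, Python scripts to look and compute and a tool call to move; the robot and the scene stay as the last step left them, time stands still between calls to the robot, and variables do not carry over. Pictures are saved under pics/ and viewed, at most 12 in all, crops included, and the job is handed in when it is done.

Besides the shell and the picture viewer there is one more tool, called after ">>>" by a JSON object that holds its "op" and its "data". jog_arm: Moves the arm, as the interface text tells. Shifts and turns lie within -1 to 1; 1 stands for 4 cm of shift or 4 degrees of turn. Its arguments: {"type":"object","properties":{"motion":{"type":"array","items":{"type":"number"}},"grip_force":{"type":"number"}},"required":["motion"]}

```bash
ls; mkdir -p pics; python3 - <<'E'
from rig import robot
import cv2,json
o=robot.get_obs();print({k:o[k] for k in('time','position','tool_rot','ft_force','grip_width')},robot.tip_reach)
for n in('scene','top'):
    cv2.imwrite(f'pics/{n}0.png',robot.camera(n)); print(n,robot.calibration(n))
print(robot.calibration('wrist'))
E
```

```text
pics
{'time': 0.0, 'position': array([ 0.27098805, -0.56242014,  0.23257919]), 'tool_rot': array([ 9.74924365e-01,  2.22533894e-01, -7.93634927e-05, -1.06876415e-03]), 'ft_force': array([0.47654965, 0.82932986, 0.09454992]), 'grip_width': 0.08708936618779009} 0.011
scene {'fx': 403.87353184125294, 'fy': 403.87353184125294, 'cx': 277.918737450175, 'cy': 209.02700314093977, 'R': array([[-0.70977338,  0.70441851,  0.00403743],
       [ 0.58359356,  0.59122052, -0.55666584],
       [-0.39451274, -0.39275038, -0.8307267 ]]), 't': array([ 0.32820839, -0.27214253,  1.41395302])}
top {'fx': 474.0098808441945, 'fy': 474.0098808441945, 'cx': 279.7192667926685, 'cy': 202.83483022361952, 'R': array([[-0.01669236, -0.99983913,  0.00656308],
       [-0.98866868,  0.01552579, -0.14930906],
       [ 0.14918314, -0.00898104, -0.9887688 ]]), 't': array([0.04283145, 0.47999794, 1.64555095])}
{'fx': 328.54213671023047, 'fy': 328.54213671023047, 'cx': 280.2550347875666, 'cy': 203.8107749446286, 'T_tool_cam': array([[ 1.07089135e-03, -9.64303982e-01, -2.64795552e-01,
         7.25347760e-02],
       [ 9.99998780e-01,  7.31502737e-04,  1.38030656e-03,
         4.90806887e-04],
       [-1.13733645e-03, -2.64796707e-01,  9.64303588e-01,
        -1.50544530e-01],
       [ 0.00000000e+00,  0.00000000e+00,  0.00000000e+00,
         1.00000000e+00]])}
```

View pics/scene0.png

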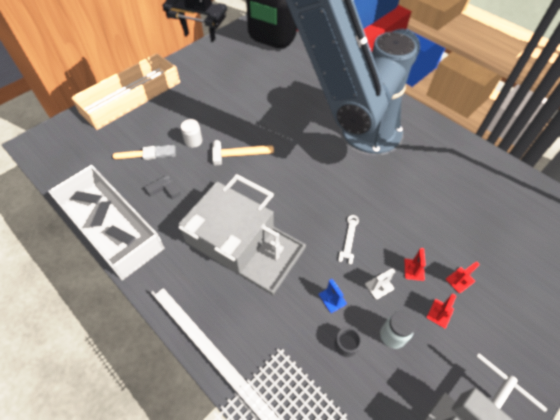

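View pics/top0.png

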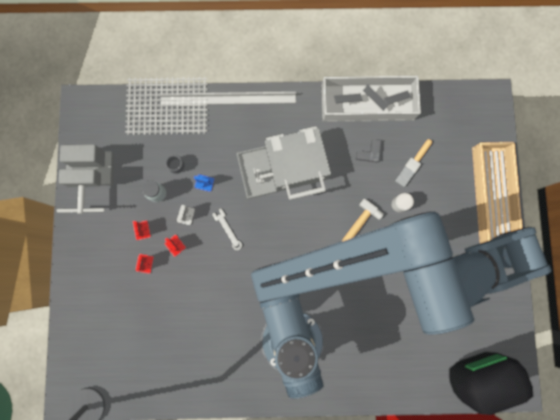

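The scene view shows the grey chest at about (235,230), with its handle at (250,190) and the stay tray at (272,258). Bracket-shaped things are at scene (381,283) steel, (334,296) blue, and (416,265), (462,277) and (443,310) red. The steel one, at top (186,214), fits the description. I'll confirm it in an enlarged crop.

```bash
python3 - <<'E'
import cv2,numpy as np
s=cv2.imread('pics/scene0.png');t=cv2.imread('pics/top0.png')
def c(im,x,y,w,h,k): return cv2.resize(im[y:y+h,x:x+w],None,fx=k,fy=k,interpolation=cv2.INTER_CUBIC)
a=c(t,230,120,100,80,4);b=c(s,170,165,140,130,2.857)[:371]
d=c(t,160,190,50,40,8);e=c(s,355,260,50,28,8)
W=np.zeros((600,800,3),np.uint8)
W[:320,:400]=a;W[:371,400:800]=b[:,:400];W[320:600,:400]=d[:280];W[371:371+224,400:800]=e
cv2.imwrite('pics/crop1.png',W)
E
```

```text
(no output)
```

View pics/crop1.png

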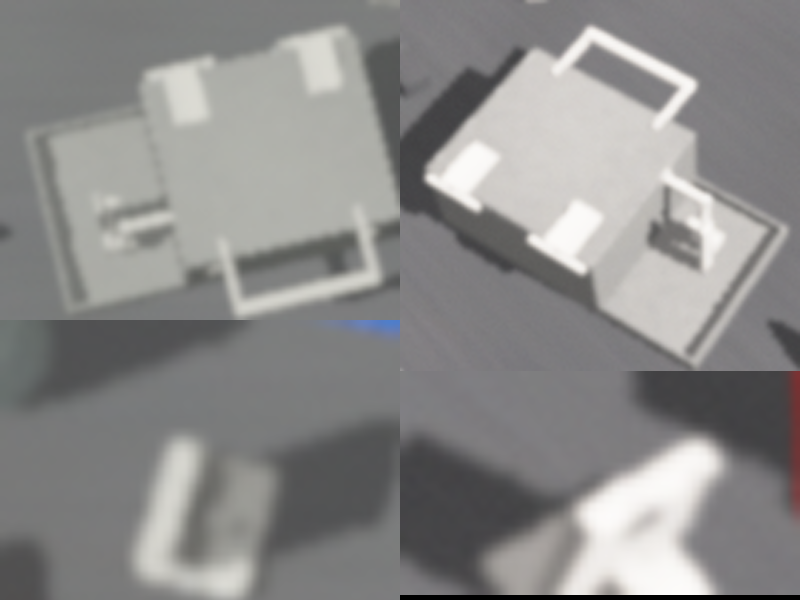

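The crop confirms it: the steel bracket is an uncoloured weldment at scene (381,283) and top (186,214), beside the red and blue look-alikes. The handle corners are at about top (289,198) and (325,190).

```bash
cat > h.py <<'E'
import numpy as np
from rig import robot
from scipy.spatial.transform import Rotation as Rn
from scipy.optimize import least_squares
def proj(n,X):
    c=robot.calibration(n);p=c['R']@np.asarray(X)+c['t'];return np.array([c['fx']*p[0]/p[2]+c['cx'],c['fy']*p[1]/p[2]+c['cy']])
def ray(n,u,z,tool=None):
    c=robot.calibration(n);d=np.array([(u[0]-c['cx'])/c['fx'],(u[1]-c['cy'])/c['fy'],1.])
    if n=='wrist':
        o=tool or robot.get_obs();R=Rn.from_quat(o['tool_rot']).as_matrix();T=c['T_tool_cam']
        C=o['position']+R@T[:3,3];D=R@T[:3,:3]@d
    else: C=-c['R'].T@c['t'];D=c['R'].T@d
    return C+D*(z-C[2])/D[2]
E
python3 - <<'E'
from h import *
T=lambda x,y:(230+x/4,120+y/4); S=lambda x,y:(170+(x-400)/2.857,165+y/2.857)
pts=[('top',T(237,310),(-215,10,4)),('top',T(378,278),(-215,-118,4)),('top',T(27,132),(0,150,-74)),('top',T(70,310),(-170,150,-74)),
('scene',S(590,33),(-215,-118,4)),('scene',S(693,85),(-215,10,4)),('scene',S(785,230),(-170,150,-74)),('scene',S(695,362),(0,150,-74))]
def P(p,l):
    a=p[2];x,y,z=np.array(l)/1e3;return np.array([p[0]+np.cos(a)*x-np.sin(a)*y,p[1]+np.sin(a)*x+np.cos(a)*y,.094+z])
f=lambda p:np.concatenate([proj(n,P(p,l))-u for n,u,l in pts])
r=least_squares(f,[.7,0,.2]);print(r.x,np.degrees(r.x[2]),r.fun.reshape(-1,2).round(1))
for l in[(-215,-54,4),(-85,-54,-88),(-75,90,47)]:print(l,P(r.x,l))
print('bar by ray',ray('top',T(237,310),.098),ray('top',T(378,278),.098))
print('brk', ray('top',(160+185/8,190+440/8),.08),ray('top',(160+150/8,190+575/8),.08),ray('scene',(381,283),.04))
E
```

```text
[0.70102695 0.04123601 0.21505563] 12.321780183081039 [[-0.7  0.1]
 [ 0.3 -0.3]
 [ 0.1 -0.1]
 [-0.4  0.4]
 [-0.6 -0.6]
 [ 0.1  0.7]
 [ 0.8 -1.1]
 [-0.8  0.5]]
(-215, -54, 4) [ 0.50250327 -0.05740146  0.098     ]
(-85, -54, -88) [ 0.62950866 -0.02965923  0.006     ]
(-75, 90, 47) [0.60854845 0.11315768 0.141     ]
bar by ray [0.48920162 0.0027041  0.098     ] [ 0.5151165  -0.11880811  0.098     ]
brk [0.33404679 0.3665367  0.08      ] [0.27726823 0.38054317 0.08      ] [0.45559061 0.37472452 0.04      ]
```

```bash
cat >> h.py <<'E'
from scipy.spatial.transform import Slerp
YAW=.21506;H=np.array([.70103,.04124,.094])
def W(x,y,z,H=None):
    H=globals()['H'] if H is None else H
    c,s=np.cos(YAW),np.sin(YAW);return np.array([H[0]+(c*x-s*y)/1e3,H[1]+(s*x+c*y)/1e3,H[2]+z/1e3])
def down(h,tilt=0,about=None):
    "tool x heading h (deg), pointing down; then tilted by deg about world axis"
    h=np.radians(h);x=np.array([np.cos(h),np.sin(h),0]);z=np.array([0,0,-1.]);R=np.c_[x,np.cross(z,x),z]
    if tilt:R=Rn.from_rotvec(np.radians(tilt)*np.asarray(about)).as_matrix()@R
    return Rn.from_matrix(R)
def tcp(g,R): return np.asarray(g)+R.apply([0,0,.008])
def plan(way,g,start=None):
    "way: list of (tcp pos, Rotation, nrows); prints rows"
    o=robot.get_obs();p=np.array(o['position']);R=Rn.from_quat(o['tool_rot'])
    if start is not None:p,R=start
    out=[]
    for P,Q,n in way:
        p0=p;sl=Slerp([0,1],Rn.concatenate([R,Q]))
        R0=R
        for k in range(1,n+1):
            pt=p0+(P-p0)*k/n;Rt=sl(k/n)
            s=R.inv().apply(pt-p)/.04;t=np.degrees((R.inv()*Rt).as_rotvec())/4
            s=s.round(2)+0.;t=t.round(2)+0.
            out.append([*s,*t,g]);p=p+R.apply(s*.04);R=R*Rn.from_rotvec(np.radians(t*4))
    for i,r in enumerate(out):
        if i%12==0:print('--')
        print(','.join(f'{v:g}' for v in r)+',')
    print('max',np.abs(np.array(out)[:,:6]).max(),'n',len(out))
def st():
    o=robot.get_obs();print(o['time'],o['position'].round(4),Rn.from_quat(o['tool_rot']).as_matrix().round(3).tolist(),o['ft_force'].round(1),o['grip_width'],o['q'].round(2))
E
python3 - <<'E'
from h import *
b=W(-215,-54,4);R=down(102.32)
plan([(b+[0,0,.10],R,21)],.17)
E
```

```text
--
0.51,-0.42,0.04,0,0,-0.91,0.17,
0.53,-0.39,0.04,0,0,-0.91,0.17,
0.56,-0.35,0.05,0,0,-0.92,0.17,
0.58,-0.32,0.04,0,0,-0.91,0.17,
0.6,-0.28,0.04,0,-0.01,-0.91,0.17,
0.62,-0.24,0.04,-0.01,0,-0.91,0.17,
0.63,-0.21,0.04,0,0,-0.91,0.17,
0.64,-0.16,0.05,0,0,-0.92,0.17,
0.65,-0.12,0.04,0,0,-0.91,0.17,
0.66,-0.08,0.04,0,0,-0.91,0.17,
0.66,-0.03,0.04,0,0,-0.91,0.17,
0.66,0,0.04,0,0,-0.91,0.17,
--
0.66,0.05,0.05,0,0,-0.92,0.17,
0.65,0.09,0.04,0,-0.01,-0.91,0.17,
0.65,0.13,0.04,0,0,-0.91,0.17,
0.64,0.17,0.04,-0.01,0,-0.91,0.17,
0.63,0.21,0.04,0,0,-0.91,0.17,
0.61,0.25,0.04,0,0,-0.92,0.17,
0.59,0.29,0.04,0,0,-0.91,0.17,
0.58,0.33,0.04,0,0,-0.91,0.17,
0.55,0.37,0.05,0,0,-0.91,0.17,
max 0.92 n 21
```

>>> {"op": "jog_arm", "data": {"motion": [0.51, -0.42, 0.04, 0, 0, -0.91, 0.17, 0.53, -0.39, 0.04, 0, 0, -0.91, 0.17, 0.56, -0.35, 0.05, 0, 0, -0.92, 0.17, 0.58, -0.32, 0.04, 0, 0, -0.91, 0.17, 0.6, -0.28, 0.04, 0, 0, -0.91, 0.17, 0.62, -0.24, 0.04, 0, 0, -0.91, 0.17, 0.63, -0.21, 0.04, 0, 0, -0.91, 0.17, 0.64, -0.16, 0.05, 0, 0, -0.92, 0.17, 0.65, -0.12, 0.04, 0, 0, -0.91, 0.17, 0.66, -0.08, 0.04, 0, 0, -0.91, 0.17, 0.66, -0.03, 0.04, 0, 0, -0.91, 0.17, 0.66, 0, 0.04, 0, 0, -0.91, 0.17]}}

```text
time: 1.6
position: [0.4039, -0.2729, 0.2135]
tool_rot: [0.821, 0.571, 0.0, 0.0]
ft_force: [-0.3, 0.2, -0.5]
grip_width: 0.0356
grip_force: 0.0
```

>>> {"op": "jog_arm", "data": {"motion": [0.66, 0.05, 0.05, 0, 0, -0.92, 0.17, 0.65, 0.09, 0.04, 0, 0, -0.91, 0.17, 0.65, 0.13, 0.04, 0, 0, -0.91, 0.17, 0.64, 0.17, 0.04, 0, 0, -0.91, 0.17, 0.63, 0.21, 0.04, 0, 0, -0.91, 0.17, 0.61, 0.25, 0.04, 0, 0, -0.92, 0.17, 0.59, 0.29, 0.04, 0, 0, -0.91, 0.17, 0.58, 0.33, 0.04, 0, 0, -0.91, 0.17, 0.55, 0.37, 0.05, 0, 0, -0.91, 0.17, 0, 0, 0, 0, 0, 0, 0.17]}}

```text
time: 2.85
position: [0.503, -0.0561, 0.1982]
tool_rot: [0.626, 0.78, 0.0, -0.0]
ft_force: [-0.9, -1.1, 0.6]
grip_width: 0.0357
grip_force: 0.0
```

```bash
python3 - <<'E'
from h import *
import cv2
st();im=robot.camera('wrist');cv2.imwrite('pics/w1.png',im)
t=robot.camera('top');s=robot.camera('scene')
def c(im,x,y,w,h,k): return cv2.resize(im[y:y+h,x:x+w],None,fx=k,fy=k,interpolation=cv2.INTER_CUBIC)
Wd=np.zeros((600,800,3),np.uint8);Wd[:420,:560]=im
Wd[:180,560:]=c(t,160,190,48,36,5);Wd[200:380,560:]=c(s,356,262,48,36,5)
cv2.imwrite('pics/c2.png',Wd)
R=Rn.from_quat(robot.get_obs()['tool_rot']).as_matrix();T=robot.calibration('wrist')['T_tool_cam']
E
```

```text
2.85 [ 0.503  -0.0561  0.1982] [[-0.217, 0.976, -0.0], [0.976, 0.217, 0.0], [0.0, -0.0, -1.0]] [-0.9 -1.1  0.6] 0.03573705880596668 [-0.33  0.42  1.77  0.    0.96 -0.55]
```

View pics/c2.png

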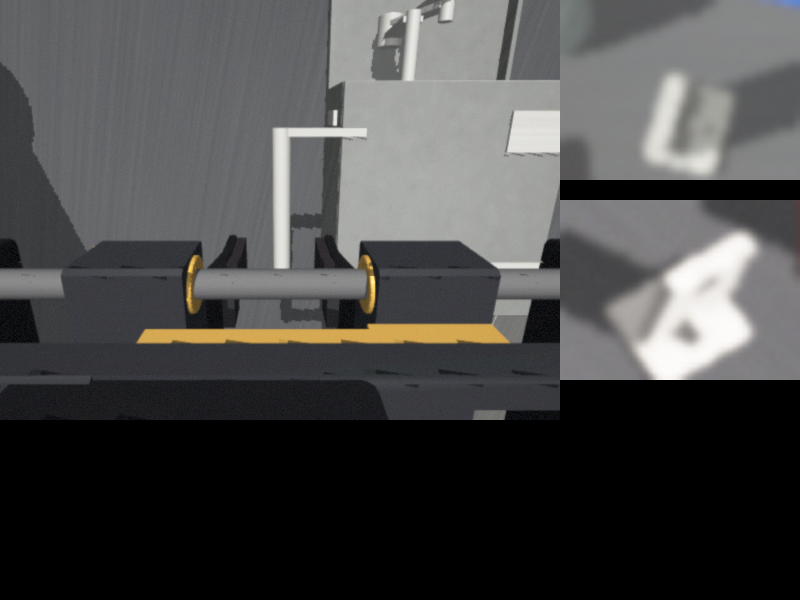

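The wrist view shows the bar centred between the fingers, at columns 281–283 against 280 for the tool's centre line, with the arm corner at (281,128). The bracket crops show its web standing on the base plate. I'll go down on the bar next.

>>> {"op": "jog_arm", "data": {"motion": [0, 0, 0.7, 0, 0, 0, 0.17, 0, 0, 0.8, 0, 0, 0, 0.17, 0, 0, 0.7, 0, 0, 0, 0.17, 0, 0, 0.5, 0, 0, 0, 0.17, 0, 0, 0, 0, 0, 0, 1, 0, 0, 0, 0, 0, 0, 1, 0, 0, 0, 0, 0, 0, 1, 0, 0, 0, 0, 0, 0, 1], "grip_force": 30}}

```text
time: 4.0
position: [0.5043, -0.0584, 0.0914]
tool_rot: [0.627, 0.779, 0.001, 0.002]
ft_force: [1.5, 0.3, 1.4]
grip_width: 0.0129
grip_force: 30.0
```

```bash
python3 - <<'E'
from h import *
st()
# arc of handle: keep tool down
o=robot.get_obs();g=o['position']-Rn.from_quat(o['tool_rot']).apply([0,0,.008]);print('bar vs model mm',((g-W(-215,-54,4))*1e3).round(1))
R=Rn.from_quat(o['tool_rot'])
r=np.hypot(215,4);a0=np.arctan2(4,215)
w=[]
for k in range(1,25):
    a=a0+1.145*k/24
    w.append((o['position']+W(-r*np.cos(a),-54,r*np.sin(a))-W(-215,-54,4),R,1))
plan(w,1)
E
```

```text
4.0 [ 0.5043 -0.0584  0.0914] [[-0.213, 0.977, 0.004], [0.977, 0.213, -0.001], [-0.002, 0.003, -1.0]] [1.5 0.3 1.4] 0.012913089145468534 [-0.34  0.6   1.85  0.    0.69 -0.55]
bar vs model mm [ 1.7 -1.   1.4]
--
0,0.01,-0.26,0,0,0,1,
0,0.03,-0.25,0,0,0,1,
0,0.03,-0.26,0,0,0,1,
0,0.05,-0.25,0,0,0,1,
0,0.06,-0.25,0,0,0,1,
0,0.07,-0.24,0,0,0,1,
0,0.09,-0.25,0,0,0,1,
0,0.09,-0.23,0,0,0,1,
0,0.11,-0.24,0,0,0,1,
0,0.11,-0.22,0,0,0,1,
0,0.13,-0.23,0,0,0,1,
-0.01,0.14,-0.21,0,0,0,1,
--
0,0.15,-0.21,0,0,0,1,
0,0.16,-0.2,0,0,0,1,
0,0.17,-0.2,0,0,0,1,
0,0.17,-0.18,0,0,0,1,
0,0.19,-0.18,0,0,0,1,
0,0.19,-0.17,0,0,0,1,
0,0.2,-0.16,0,0,0,1,
0,0.21,-0.15,0,0,0,1,
0,0.22,-0.13,0,0,0,1,
0,0.22,-0.13,0,0,0,1,
0,0.23,-0.12,0,0,0,1,
0,0.23,-0.11,0,0,0,1,
max 0.26 n 24
```

>>> {"op": "jog_arm", "data": {"motion": [0, 0.01, -0.26, 0, 0, 0, 1, 0, 0.03, -0.25, 0, 0, 0, 1, 0, 0.03, -0.26, 0, 0, 0, 1, 0, 0.05, -0.25, 0, 0, 0, 1, 0, 0.06, -0.25, 0, 0, 0, 1, 0, 0.07, -0.24, 0, 0, 0, 1, 0, 0.09, -0.25, 0, 0, 0, 1, 0, 0.09, -0.23, 0, 0, 0, 1, 0, 0.11, -0.24, 0, 0, 0, 1, 0, 0.11, -0.22, 0, 0, 0, 1, 0, 0.13, -0.23, 0, 0, 0, 1, 0, 0.14, -0.21, 0, 0, 0, 1]}}

```text
time: 5.5
position: [0.5368, -0.0509, 0.206]
tool_rot: [0.627, 0.779, -0.002, -0.002]
ft_force: [1.0, -6.4, -5.9]
grip_width: 0.013
grip_force: 30.0
```

>>> {"op": "jog_arm", "data": {"motion": [0, 0.15, -0.21, 0, 0, 0, 1, 0, 0.16, -0.2, 0, 0, 0, 1, 0, 0.17, -0.2, 0, 0, 0, 1, 0, 0.17, -0.18, 0, 0, 0, 1, 0, 0.19, -0.18, 0, 0, 0, 1, 0, 0.19, -0.17, 0, 0, 0, 1, 0, 0.2, -0.16, 0, 0, 0, 1, 0, 0.21, -0.15, 0, 0, 0, 1, 0, 0.22, -0.13, 0, 0, 0, 1, 0, 0.22, -0.13, 0, 0, 0, 1, 0, 0.23, -0.12, 0, 0, 0, 1, 0, 0, 0, 0, 0, 0, 1]}}

```text
time: 7.0
position: [0.6167, -0.033, 0.2831]
tool_rot: [0.627, 0.779, -0.004, -0.003]
ft_force: [-10.6, -3.5, 15.5]
grip_width: 0.0134
grip_force: 30.0
```

```bash
python3 - <<'E'
from h import *
st();o=robot.get_obs();g=o['position']-Rn.from_quat(o['tool_rot']).apply([0,0,.008])
d=g-[.0017,-.001,.0014]-H;c,s=np.cos(YAW),np.sin(YAW)
x=c*d[0]+s*d[1];print('lid angle',np.arctan2(d[2],-x)-np.arctan2(4,215),'r',np.hypot(x,d[2]))
E
```

```text
7.0 [ 0.6167 -0.033   0.2831] [[-0.214, 0.977, -0.009], [0.977, 0.214, -0.003], [-0.001, -0.01, -1.0]] [-10.6  -3.5  15.5] 0.013429544369527289 [-0.23  0.47  1.39 -0.01  1.29 -0.45]
lid angle 1.081416573113619 r 0.21953227698870992
```

```bash
cat >> h.py <<'E'
uy=np.array([-np.sin(YAW),np.cos(YAW),0])
def knee(a):
    u=np.array([-120*np.cos(a)-8*np.sin(a),120*np.sin(a)-8*np.cos(a)]);f=np.array([-95,-12.])
    d=u-f;L=np.hypot(*d);n=np.array([-d[1],d[0]])/L;k=(u+f)/2+n*np.sqrt(max(0,62.3**2-L*L/4));return k
E
python3 - <<'E'
from h import *
for a in(1,1.05,1.1,1.12,1.14,1.15):print(a,knee(a).round(1))
o=robot.get_obs();R=Rn.from_quat(o['tool_rot']);p=o['position']+[0,0,.08]
k=knee(1.1);Q=down(192.32,-45,uy);G=W(k[0],90,k[1])
Qm=Slerp([0,1],Rn.concatenate([R,Q]))(.4)
st_=tcp(G,Q)+Q.apply([0,0,-.08])
plan([(p,R,3),(W(-210,0,220),Qm,10),(st_,Q,15)],-.15)
E
```

```text
1 [-110.8   48.3]
1.05 [-103.3   49.7]
1.1 [-94.3  50.3]
1.12 [-89.8  50.1]
1.14 [-83.8  49.3]
1.15 [-78.8  48.1]
--
0,-0.01,-0.67,0,0,0,-0.15,
0,0,-0.66,0,0,0,-0.15,
0,-0.01,-0.67,0,0,0,-0.15,
0.14,-0.28,0.13,-0.36,-0.36,-0.85,-0.15,
0.15,-0.27,0.11,-0.35,-0.35,-0.84,-0.15,
0.18,-0.27,0.1,-0.36,-0.36,-0.85,-0.15,
0.19,-0.25,0.1,-0.36,-0.35,-0.85,-0.15,
0.21,-0.25,0.08,-0.35,-0.36,-0.85,-0.15,
0.22,-0.24,0.07,-0.36,-0.35,-0.84,-0.15,
0.24,-0.22,0.06,-0.35,-0.36,-0.85,-0.15,
0.26,-0.21,0.04,-0.36,-0.35,-0.85,-0.15,
0.27,-0.2,0.04,-0.36,-0.36,-0.85,-0.15,
--
0.28,-0.18,0.02,-0.35,-0.36,-0.84,-0.15,
0.12,0.14,0.19,-0.36,-0.36,-0.85,-0.15,
0.12,0.15,0.2,-0.35,-0.35,-0.85,-0.15,
0.12,0.15,0.2,-0.36,-0.36,-0.84,-0.15,
0.11,0.15,0.19,-0.36,-0.35,-0.85,-0.15,
0.11,0.15,0.2,-0.35,-0.36,-0.85,-0.15,
0.1,0.15,0.2,-0.36,-0.35,-0.85,-0.15,
0.1,0.15,0.2,-0.36,-0.36,-0.84,-0.15,
0.09,0.16,0.2,-0.35,-0.35,-0.85,-0.15,
0.09,0.15,0.2,-0.36,-0.36,-0.85,-0.15,
0.09,0.16,0.21,-0.36,-0.35,-0.85,-0.15,
0.08,0.15,0.21,-0.35,-0.36,-0.84,-0.15,
--
0.08,0.16,0.2,-0.36,-0.36,-0.85,-0.15,
0.08,0.15,0.21,-0.36,-0.35,-0.85,-0.15,
0.07,0.15,0.22,-0.35,-0.36,-0.85,-0.15,
0.06,0.15,0.21,-0.36,-0.35,-0.84,-0.15,
max 0.85 n 28
```

>>> {"op": "jog_arm", "data": {"motion": [0, 0, 0, 0, 0, 0, 0.17, 0, 0, 0, 0, 0, 0, 0.17, 0, 0, 0, 0, 0, 0, 0.17, 0, 0, -0.66, 0, 0, 0, 0.17, 0, 0, -0.67, 0, 0, 0, 0.17, 0, 0, -0.67, 0, 0, 0, 0.17]}}

```text
time: 7.75
position: [0.6211, -0.0317, 0.3594]
tool_rot: [0.627, 0.779, -0.0, -0.001]
ft_force: [0.5, -0.2, 0.3]
grip_width: 0.0359
grip_force: 0.0
```

>>> {"op": "jog_arm", "data": {"motion": [0.14, -0.28, 0.13, -0.36, -0.36, -0.85, -0.15, 0.15, -0.27, 0.11, -0.35, -0.35, -0.84, -0.15, 0.18, -0.27, 0.1, -0.36, -0.36, -0.85, -0.15, 0.19, -0.25, 0.1, -0.36, -0.35, -0.85, -0.15, 0.21, -0.25, 0.08, -0.35, -0.36, -0.85, -0.15, 0.22, -0.24, 0.07, -0.36, -0.35, -0.84, -0.15, 0.24, -0.22, 0.06, -0.35, -0.36, -0.85, -0.15, 0.26, -0.21, 0.04, -0.36, -0.35, -0.85, -0.15, 0.27, -0.2, 0.04, -0.36, -0.36, -0.85, -0.15, 0.28, -0.18, 0.02, -0.35, -0.36, -0.84, -0.15]}}

```text
time: 9.0
position: [0.5002, -0.002, 0.3087]
tool_rot: [0.364, 0.915, 0.019, 0.171]
ft_force: [-0.2, -0.7, -0.3]
grip_width: 0.05
grip_force: 0.0
```

>>> {"op": "jog_arm", "data": {"motion": [0.12, 0.14, 0.19, -0.36, -0.36, -0.85, -0.15, 0.12, 0.15, 0.2, -0.35, -0.35, -0.85, -0.15, 0.12, 0.15, 0.2, -0.36, -0.36, -0.84, -0.15, 0.11, 0.15, 0.19, -0.36, -0.35, -0.85, -0.15, 0.11, 0.15, 0.2, -0.35, -0.36, -0.85, -0.15, 0.1, 0.15, 0.2, -0.36, -0.35, -0.85, -0.15, 0.1, 0.15, 0.2, -0.36, -0.36, -0.84, -0.15, 0.09, 0.16, 0.2, -0.35, -0.35, -0.85, -0.15, 0.09, 0.15, 0.2, -0.36, -0.36, -0.85, -0.15, 0.09, 0.16, 0.21, -0.36, -0.35, -0.85, -0.15, 0.08, 0.15, 0.21, -0.35, -0.36, -0.84, -0.15]}}

```text
time: 10.38
position: [0.5317, 0.069, 0.2326]
tool_rot: [0.061, 0.945, 0.041, 0.319]
ft_force: [-0.3, 0.1, 0.6]
grip_width: 0.0495
grip_force: 0.0
```

>>> {"op": "jog_arm", "data": {"motion": [0.08, 0.16, 0.2, -0.36, -0.36, -0.85, -0.15, 0.08, 0.15, 0.21, -0.36, -0.35, -0.85, -0.15, 0.07, 0.15, 0.22, -0.35, -0.36, -0.85, -0.15, 0.06, 0.15, 0.21, -0.36, -0.35, -0.84, -0.15, 0, 0, 0, 0, 0, 0, -0.15]}}

```text
time: 11.0
position: [0.5594, 0.1087, 0.2462]
tool_rot: [-0.059, 0.938, 0.038, 0.339]
ft_force: [-0.1, 0.3, -0.0]
grip_width: 0.0502
grip_force: 0.0
```

```bash
python3 - <<'E'
from h import *
import cv2
st();im=robot.camera('wrist');s=robot.camera('scene')
Wd=np.zeros((600,800,3),np.uint8);Wd[:420,:560]=im
Wd[420:600,:360]=cv2.resize(s[170:290,170:410],None,fx=1.5,fy=1.5)[:180]
def c(im,x,y,w,h,k): return cv2.resize(im[y:y+h,x:x+w],None,fx=k,fy=k,interpolation=cv2.INTER_CUBIC)
Wd[420:600,370:610]=c(robot.camera('top'),240,130,80,60,3)
k=knee(1.1);G=W(k[0],90,k[1]);o=robot.get_obs();R=Rn.from_quat(o['tool_rot']).as_matrix();T=robot.calibration('wrist')['T_tool_cam'];c_=robot.calibration('wrist')
p=T[:3,:3].T@(R.T@(G-o['position'])-T[:3,3]);print('expected knee px',c_['fx']*p[0]/p[2]+c_['cx'],c_['fy']*p[1]/p[2]+c_['cy'],p)
cv2.imwrite('pics/c3.png',Wd);cv2.imwrite('pics/w2.png',im)
E
```

```text
11.0 [0.5594 0.1087 0.2462] [[-0.763, -0.136, 0.631], [-0.084, 0.99, 0.112], [-0.64, 0.032, -0.767]] [-0.1  0.3 -0. ] 0.050167108203527676 [-0.1   0.31  2.08  1.13  0.19 -2.85]
expected knee px 272.0889718415823 157.0192903190657 [-0.00616098 -0.0353024   0.24787255]
```

View pics/c3.png

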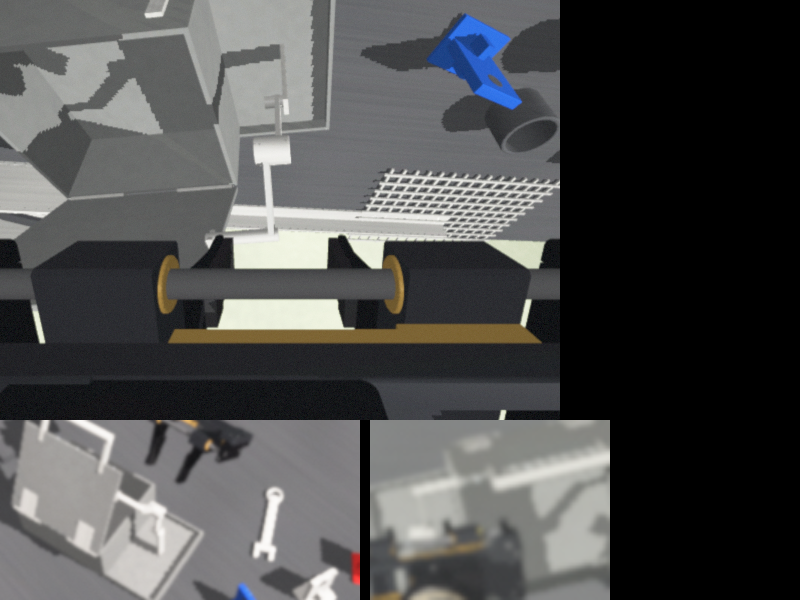

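The wrist view shows the knee boss at (272,151); from the model I expected (272,157). The lid is holding at about 1.08 rad. This tilt is close to a wrist singularity (q5≈0, q6 at its limit), so I'll use about 30° instead.

```bash
python3 - <<'E'
from h import *
k=knee(1.08);print(k);Q=down(192.32,-30,uy);G=W(k[0],90,k[1])
plan([(G+Q.apply([0,0,-.064]),Q,8)],-.15)
E
```

```text
[-98.16114416  50.21974902]
--
0.1,-0.02,0.1,-0.03,0.31,-0.15,-0.15,
0.1,-0.03,0.1,-0.04,0.3,-0.15,-0.15,
0.1,-0.02,0.11,-0.03,0.31,-0.15,-0.15,
0.1,-0.02,0.11,-0.04,0.31,-0.15,-0.15,
0.09,-0.02,0.11,-0.03,0.31,-0.15,-0.15,
0.1,-0.02,0.11,-0.04,0.3,-0.15,-0.15,
0.09,-0.02,0.11,-0.03,0.31,-0.15,-0.15,
0.08,-0.02,0.11,-0.04,0.31,-0.15,-0.15,
max 0.31 n 8
```

>>> {"op": "jog_arm", "data": {"motion": [0.1, -0.02, 0.1, -0.03, 0.31, -0.15, -0.15, 0.1, -0.03, 0.1, -0.04, 0.3, -0.15, -0.15, 0.1, -0.02, 0.11, -0.03, 0.31, -0.15, -0.15, 0.1, -0.02, 0.11, -0.04, 0.31, -0.15, -0.15, 0.09, -0.02, 0.11, -0.03, 0.31, -0.15, -0.15, 0.1, -0.02, 0.11, -0.04, 0.3, -0.15, -0.15, 0.09, -0.02, 0.11, -0.03, 0.31, -0.15, -0.15, 0.08, -0.02, 0.11, -0.04, 0.31, -0.15, -0.15, 0, 0, 0, 0, 0, 0, -0.15]}}

```text
time: 12.28
position: [0.555, 0.1012, 0.1999]
tool_rot: [-0.104, 0.96, 0.028, 0.257]
ft_force: [-0.6, -0.0, 0.6]
grip_width: 0.0502
grip_force: 0.0
```

```bash
cat >> h.py <<'E'
def wpx(X):
    o=robot.get_obs();R=Rn.from_quat(o['tool_rot']).as_matrix();c=robot.calibration('wrist');T=c['T_tool_cam']
    p=T[:3,:3].T@(R.T@(np.asarray(X)-o['position'])-T[:3,3]);return np.array([c['fx']*p[0]/p[2]+c['cx'],c['fy']*p[1]/p[2]+c['cy'],p[2]])
E
python3 - <<'E'
from h import *
import cv2
st();k=knee(1.08);Q=down(192.32,-30,uy);G=W(k[0],90,k[1])
u=wpx(G);im=robot.camera('wrist');cv2.imwrite('pics/w3.png',im);print(u)
x,y=int(u[0]),int(u[1]);g=cv2.cvtColor(im,cv2.COLOR_BGR2GRAY)
s=g[y-50:y+50,x-50:x+50];m=(s>185).astype(np.uint8);m=cv2.morphologyEx(m,cv2.MORPH_OPEN,np.ones((15,15)))
n,l,stt,cen=cv2.connectedComponentsWithStats(m)
for i in range(1,n):print(stt[i][:5]+[x-50,y-50,0,0,0],cen[i]+[x-50,y-50])
plan([(G+Q.apply([0,0,-.004]),Q,5)],-.15)
E
```

```text
12.275 [0.555  0.1012 0.1999] [[-0.846, -0.213, 0.488], [-0.185, 0.977, 0.107], [-0.5, 0.0, -0.866]] [-0.6 -0.   0.6] 0.05018311236402229 [-0.1   0.38  2.01  0.57  0.29 -2.4 ]
[2.81297699e+02 2.22114324e+02 2.26079350e-01]
[264 213  39  24 903] [283.31672204 224.28571429]
--
0,0,0.3,0,0,0,-0.15,
0,0,0.3,0,0,0,-0.15,
0.01,0,0.3,0,0,0,-0.15,
0,0,0.3,0,0,0,-0.15,
0,0,0.3,0,0,0,-0.15,
max 0.3 n 5
```

>>> {"op": "jog_arm", "data": {"motion": [0, 0.03, 0.3, 0, 0, 0, -0.15, 0, 0, 0.3, 0, 0, 0, -0.15, 0, 0, 0.3, 0, 0, 0, -0.15, 0, 0, 0.3, 0, 0, 0, -0.15, 0, 0, 0.3, 0, 0, 0, -0.15, 0, 0, 0, 0, 0, 0, 1, 0, 0, 0, 0, 0, 0, 1, 0, 0, 0, 0, 0, 0, 1], "grip_force": 20}}

```text
time: 13.32
position: [0.5842, 0.109, 0.1486]
tool_rot: [-0.104, 0.96, 0.028, 0.258]
ft_force: [-0.0, -0.2, 1.7]
grip_width: 0.0282
grip_force: 0.0
```

```bash
python3 - <<'E'
from h import *
st();o=robot.get_obs();R=Rn.from_quat(o['tool_rot'])
def loc(p):
    d=p-H;c,s=np.cos(YAW),np.sin(YAW);return np.array([c*d[0]+s*d[1],-s*d[0]+c*d[1],d[2]])*1e3
print('knee grip',loc(o['position']+R.apply([0,0,.004])))
f=np.array([-95,-12.]);k0=knee(1.08)
a=1.14;u=np.array([-120*np.cos(a)-8*np.sin(a),120*np.sin(a)-8*np.cos(a)]);m=(u+f)/2;d=u-f;L=np.hypot(*d);n=np.array([d[1],-d[0]])/L
kl=m+n*np.sqrt(62.3**2-L*L/4);print('locked',kl)
a0=np.arctan2(*(k0-f));a1=np.arctan2(*(kl-f))+.05
w=[]
for t in np.linspace(a0,a1,11)[1:]:
    q=f+62.3*np.array([np.sin(t),np.cos(t)])-k0
    w.append((o['position']+W(q[0],0,q[1])-H,R,1))
plan(w,1)
E
```

```text
13.325 [0.5842 0.109  0.1486] [[-0.845, -0.214, 0.489], [-0.185, 0.977, 0.107], [-0.501, -0.0, -0.866]] [-0.  -0.2  1.7] 0.028158226520413172 [-0.08  0.52  1.98  0.82  0.2  -2.64]
knee grip [-97.66547854  91.11445355  51.15083898]
locked [-68.5439851   44.40362822]
--
-0.07,0,0.04,0,0,0,1,
-0.08,0,0.04,0,0,0,1,
-0.06,0,0.05,0,0,0,1,
-0.07,0,0.05,0,0,0,1,
-0.06,0,0.06,0,0,0,1,
-0.06,0,0.06,0,0,0,1,
-0.06,0,0.06,0,0,0,1,
-0.05,0,0.06,0,0,0,1,
-0.05,0,0.07,0,0,0,1,
-0.05,0,0.07,0,0,0,1,
max 0.08 n 10
```

>>> {"op": "jog_arm", "data": {"motion": [0, 0, 0, 0, 0, 0, 1, -0.07, 0, 0.04, 0, 0, 0, 1, -0.08, 0, 0.04, 0, 0, 0, 1, -0.06, 0, 0.05, 0, 0, 0, 1, -0.07, 0, 0.05, 0, 0, 0, 1]}}

```text
time: 13.95
position: [0.5963, 0.1118, 0.148]
tool_rot: [-0.104, 0.96, 0.028, 0.257]
ft_force: [-4.8, -1.4, 6.0]
grip_width: 0.0257
grip_force: 20.0
```

>>> {"op": "jog_arm", "data": {"motion": [-0.06, 0, 0.06, 0, 0, 0, 1, -0.06, 0, 0.06, 0, 0, 0, 1, -0.06, 0, 0.06, 0, 0, 0, 1, -0.05, 0, 0.06, 0, 0, 0, 1, -0.05, 0, 0.07, 0, 0, 0, 1, -0.05, 0, 0.07, 0, 0, 0, 1, 0, 0, 0, 0, 0, 0, 1]}}

```text
time: 14.82
position: [0.6163, 0.1163, 0.1418]
tool_rot: [-0.104, 0.96, 0.028, 0.258]
ft_force: [-0.9, 2.1, 4.8]
grip_width: 0.0257
grip_force: 20.0
```

```bash
cat >> h.py <<'E'
def loc(p):
    d=p-H;c,s=np.cos(YAW),np.sin(YAW);return np.array([c*d[0]+s*d[1],-s*d[0]+c*d[1],d[2]])*1e3
E
python3 - <<'E'
from h import *
st();o=robot.get_obs();R=Rn.from_quat(o['tool_rot']);print('knee grip',loc(o['position']+R.apply([0,0,.004])),o['grip_force'])
E
```

```text
14.825 [0.6163 0.1163 0.1418] [[-0.845, -0.214, 0.49], [-0.186, 0.977, 0.107], [-0.502, -0.0, -0.865]] [-0.9  2.1  4.8] 0.02565617738702068 [-0.06  0.56  1.91  0.69  0.21 -2.48]
knee grip [-64.71779026  91.41098214  44.36681107] 20.001716315746307
```

>>> {"op": "jog_arm", "data": {"motion": [-0.05, 0, 0.05, 0, 0, 0, 1, -0.05, 0, 0.05, 0, 0, 0, 1, -0.03, 0, 0.03, 0, 0, 0, 1, 0, 0, 0, 0, 0, 0, 1]}}

```text
time: 15.32
position: [0.6189, 0.117, 0.1402]
tool_rot: [-0.104, 0.961, 0.028, 0.256]
ft_force: [-18.7, -6.6, 22.3]
grip_width: 0.026
grip_force: 20.0
```

```bash
python3 - <<'E'
from h import *
import cv2
st();o=robot.get_obs();R=Rn.from_quat(o['tool_rot']);print('knee grip',loc(o['position']+R.apply([0,0,.004])),o['grip_force'])
# bracket measure, in earlier images
s=robot.camera('scene');t=robot.camera('top')
def c(im,x,y,w,h,k): return cv2.resize(im[y:y+h,x:x+w],None,fx=k,fy=k,interpolation=cv2.INTER_CUBIC)
Wd=np.zeros((600,800,3),np.uint8);Wd[:300,:400]=c(s,180,170,133,100,3)[:300,:400] if 0 else cv2.resize(s[150:270,170:330],(400,300),interpolation=cv2.INTER_CUBIC)
Wd[:300,400:]=cv2.resize(t[110:200,220:340],(400,300),interpolation=cv2.INTER_CUBIC)
Wd[300:,:400]=c(s,356,262,50,37,8)[:300,:400] if 0 else cv2.resize(s[262:300,356:407],(400,300),interpolation=cv2.INTER_CUBIC)
Wd[300:,400:]=cv2.resize(t[195:233,160:211],(400,300),interpolation=cv2.INTER_CUBIC)
cv2.imwrite('pics/c4.png',Wd)
E
```

```text
15.325 [0.6189 0.117  0.1402] [[-0.847, -0.215, 0.486], [-0.186, 0.977, 0.107], [-0.498, 0.0, -0.867]] [-18.7  -6.6  22.3] 0.026032443039730232 [-0.05  0.56  1.9   0.66  0.22 -2.45]
knee grip [-62.06832161  91.52119436  42.723678  ] 20.003113062120974
```

View pics/c4.png

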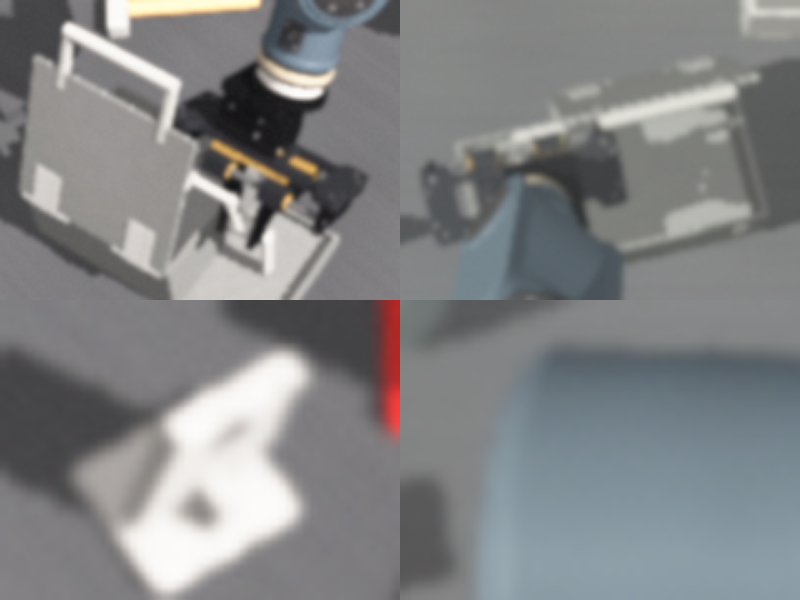

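The upper crops show the stay pushed in with the lid open, and the 29 N reaction confirms the knee is at its stop. The lower left crop shows the steel bracket, with base corners at crop (75,475), (160,590) and (300,500) and the web's top end at (295,355).

```bash
python3 - <<'E'
from h import *
S=lambda x,y:(356+x/400*51,262+(y-300)/300*38)
A,B,C=[ray('scene',S(*p),.004) for p in((75,475),(160,590),(300,500))]
print(A,B,C,np.linalg.norm(A-B),np.linalg.norm(B-C),'mid',(A+C)/2)
h=lambda d:np.degrees(np.arctan2(d[1],d[0]))
print('headings',h(A-B),h(C-B))
a,b=ray('top',(182.4,206),.08),ray('top',(179,221),.08);print('web top',a,b,(a+b)/2,np.linalg.norm(a-b),h(a-b))
t1,t2=ray('scene',S(165,430),.08),ray('scene',S(295,355),.08);print(t1,t2,(t1+t2)/2,h(t1-t2),np.linalg.norm(t1-t2))
o=robot.get_obs();R=Rn.from_quat(o['tool_rot'])
E
```

```text
[0.46986414 0.34339871 0.004     ] [0.48205039 0.38930877 0.004     ] [0.42218464 0.40336843 0.004     ] 0.04749987666210089 0.06149456396420068 mid [0.44602439 0.37338357 0.004     ]
headings -104.8656390917849 166.78342263819462
web top [0.46821264 0.3708663  0.08      ] [0.41641998 0.38178302 0.08      ] [0.44231631 0.37632466 0.08      ] 0.05293065601347893 -11.902432319286367
[0.47295854 0.36472199 0.08      ] [0.42178257 0.37846264 0.08      ] [0.44737056 0.37159231 0.08      ] -15.029335447581571 0.05298854594750109
```

>>> {"op": "jog_arm", "data": {"motion": [0, 0, 0, 0, 0, 0, -0.15, 0, 0, 0, 0, 0, 0, -0.15, 0, 0, -0.2, 0, 0, 0, -0.15, 0, 0, -0.5, 0, 0, 0, -0.15, 0, 0, -0.8, 0, 0, 0, -0.15, 0, 0, -0.8, 0, 0, 0, -0.15]}}

```text
time: 16.18
position: [0.5772, 0.1074, 0.2193]
tool_rot: [-0.104, 0.96, 0.028, 0.257]
ft_force: [0.5, -0.0, 0.4]
grip_width: 0.0497
grip_force: 0.0
```

```bash
cat >> h.py <<'E'
BH=-13.5
def bq(h): a=np.radians(h);return down(h+180,-22,[-np.sin(a),np.cos(a),0])
E
python3 - <<'E'
from h import *
Q=bq(BH);G=np.array([.446,.374,.064])
plan([(tcp(G,Q)+Q.apply([0,0,-.08])+[0,0,.02],Q,12)],-.15)
E
```

```text
--
0.24,0.63,0.02,0.24,0.16,0.48,-0.15,
0.27,0.61,0.02,0.23,0.17,0.49,-0.15,
0.28,0.61,0.01,0.24,0.16,0.48,-0.15,
0.31,0.6,0,0.23,0.16,0.49,-0.15,
0.32,0.59,0,0.24,0.17,0.48,-0.15,
0.35,0.57,-0.01,0.23,0.16,0.49,-0.15,
0.36,0.57,-0.01,0.24,0.16,0.48,-0.15,
0.39,0.55,-0.02,0.24,0.17,0.49,-0.15,
0.4,0.54,-0.02,0.23,0.16,0.48,-0.15,
0.42,0.52,-0.03,0.24,0.16,0.49,-0.15,
0.44,0.51,-0.03,0.23,0.17,0.48,-0.15,
0.45,0.49,-0.04,0.24,0.16,0.48,-0.15,
max 0.63 n 12
```

>>> {"op": "jog_arm", "data": {"motion": [0.24, 0.63, 0.02, 0.24, 0.16, 0.48, -0.15, 0.27, 0.61, 0.02, 0.23, 0.17, 0.49, -0.15, 0.28, 0.61, 0.01, 0.24, 0.16, 0.48, -0.15, 0.31, 0.6, 0, 0.23, 0.16, 0.49, -0.15, 0.32, 0.59, 0, 0.24, 0.17, 0.48, -0.15, 0.35, 0.57, -0.01, 0.23, 0.16, 0.49, -0.15, 0.36, 0.57, -0.01, 0.24, 0.16, 0.48, -0.15, 0.39, 0.55, -0.02, 0.24, 0.17, 0.49, -0.15, 0.4, 0.54, -0.02, 0.23, 0.16, 0.48, -0.15, 0.42, 0.52, -0.03, 0.24, 0.16, 0.49, -0.15, 0.44, 0.51, -0.03, 0.23, 0.17, 0.48, -0.15, 0.45, 0.49, -0.04, 0.24, 0.16, 0.48, -0.15]}}

```text
time: 17.68
position: [0.42, 0.3813, 0.1503]
tool_rot: [0.116, 0.975, -0.022, 0.19]
ft_force: [1.3, -0.4, -0.3]
grip_width: 0.0501
grip_force: 0.0
```

>>> {"op": "jog_arm", "data": {"motion": [0, 0, 0, 0, 0, 0, -0.15]}}

```text
time: 17.8
position: [0.42, 0.3821, 0.1502]
tool_rot: [0.114, 0.975, -0.022, 0.19]
ft_force: [-0.3, -0.3, 0.2]
grip_width: 0.0501
grip_force: 0.0
```

```bash
python3 - <<'E'
from h import *
import cv2
st();a=np.radians(BH);e=np.array([np.cos(a),np.sin(a),0])*.025
c=np.array([.446,.374,.08]);print(wpx(c-e),wpx(c),wpx(c+e))
im=robot.camera('wrist');t=robot.camera('scene')
Wd=np.zeros((600,800,3),np.uint8);Wd[:420,:560]=im
Wd[420:,:240]=cv2.resize(t[150:270,170:330],(240,180),interpolation=cv2.INTER_CUBIC)
cv2.imwrite('pics/c5.png',Wd)
E
```

```text
17.8 [0.42   0.3821 0.1502] [[-0.902, 0.23, 0.366], [0.213, 0.973, -0.086], [-0.376, 0.001, -0.927]] [-0.3 -0.3  0.2] 0.05014972433708924 [ 0.7   0.54  1.81 -0.54  0.63 -0.23]
[2.78029513e+02 1.86972305e+02 2.21356624e-01] [2.78014164e+02 2.15586422e+02 2.36587036e-01] [2.78000671e+02 2.40739264e+02 2.51817448e-01]
```

View pics/c5.png

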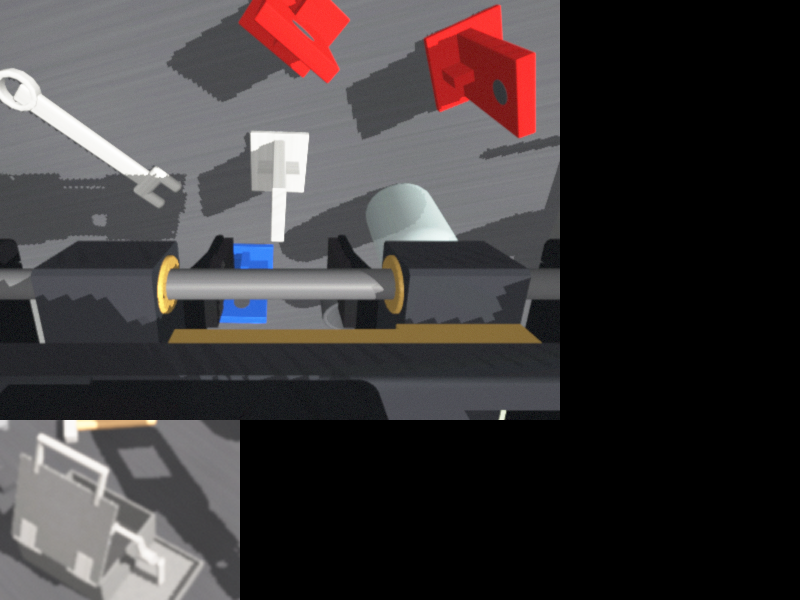

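The wrist view shows the steel bracket between the fingers, with its web top from about (279,188) to (277,241). I predicted (278,187) to (278,241). The glass jar is close, at (400,210), so I'll check its clearance to the gripper body.

```bash
python3 - <<'E'
from h import *
import cv2
t=cv2.imread('pics/top0.png');hs=cv2.cvtColor(t,cv2.COLOR_BGR2HSV)
print('jar top est',ray('top',(152,188),.1),ray('top',(154.5,192),.05)); 
s=cv2.imread('pics/scene0.png');print('jar scene cap',ray('scene',(402,322),.1))
a=np.radians(BH);ex=np.array([np.cos(a),np.sin(a),0]);ey=np.array([-np.sin(a),np.cos(a),0])
for p in(ray('top',(152,188),.1),ray('scene',(402,322),.1)):
    d=p-np.array([.446,.374,.1]);print('in bracket axes',d@ex,d@ey)
Q=bq(BH);G=np.array([.446,.374,.064])
plan([(tcp(G,Q),Q,5)],-.15)
E
```

```text
jar top est [0.52912806 0.47160166 0.1       ] [0.52402832 0.47565746 0.05      ]
jar scene cap [0.52918576 0.47478094 0.1       ]
in bracket axes 0.058046567233457635 0.11431077839902776
in bracket axes 0.057360492009004574 0.11741568538454293
--
0.04,0,0.49,0,0,0,-0.15,
0.04,0,0.49,0,0.01,0.01,-0.15,
0.04,0,0.49,0,0,0,-0.15,
0.04,0,0.49,0,0,0.01,-0.15,
0.04,0,0.49,0,0.01,0,-0.15,
max 0.49 n 5
```

>>> {"op": "jog_arm", "data": {"motion": [0.04, 0, 0.49, 0, 0, 0, -0.15, 0.04, 0, 0.49, 0, 0, 0, -0.15, 0.04, 0, 0.49, 0, 0, 0, -0.15, 0.04, 0, 0.49, 0, 0, 0, -0.15, 0.04, 0, 0.49, 0, 0, 0, -0.15, 0, 0, 0, 0, 0, 0, 1, 0, 0, 0, 0, 0, 0, 1, 0, 0, 0, 0, 0, 0, 1, 0, 0, 0, 0, 0, 0, 1, 0, 0, 0, 0, 0, 0, 1], "grip_force": 35}}

```text
time: 19.15
position: [0.449, 0.3738, 0.0571]
tool_rot: [0.115, 0.975, -0.022, 0.19]
ft_force: [-0.6, -0.9, 3.0]
grip_width: 0.01
grip_force: 35.0
```

```bash
python3 - <<'E'
from h import *
st();o=robot.get_obs();R=Rn.from_quat(o['tool_rot']);g=o['position']-R.apply([0,0,.008]);print('grasp',g,o['grip_force'])
# keep bracket upright: rotate purely about world z by 12.32-BH
A=np.radians(12.32-BH);Q=Rn.from_rotvec([0,0,A])*R
X0=W(-120,-54,0);
# bracket centre relative to TCP, rotates with tool
off=R.inv().apply(np.array([.446,.374,o['position'][2]])-o['position'])
tgt=lambda x,y,up: (lambda b:b-Q.apply(off))(W(x,y,up-88)+[0,0,o['position'][2]])
lift=o['position']+[0,0,.15]
wp=[(lift,R,5)]
plan(wp,1)
P=W(-170,-54,-88)+[0,0,o['position'][2]+.12+.0]; hi=P-Q.apply(off)
print('hi',hi);plan([(hi,Q,13)],1,start=(lift,R))
E
```

```text
19.15 [0.449  0.3738 0.0571] [[-0.901, 0.233, 0.366], [0.216, 0.973, -0.087], [-0.376, 0.001, -0.927]] [-0.6 -0.9  3. ] 0.010042048358384698 [ 0.65  0.72  1.82 -0.73  0.45 -0.05]
grasp [0.44604686 0.37447322 0.06454345] 34.987092374358326
--
-0.28,0,-0.69,0,0,0,1,
-0.28,0,-0.7,0,0,0,1,
-0.29,0,-0.69,0,0,0,1,
-0.28,0,-0.7,0,0,0,1,
-0.28,0,-0.69,0,0,0,1,
max 0.7 n 5
hi [ 0.5492428  -0.04670012  0.18313023]
--
-0.33,-0.74,0.18,-0.19,0,-0.46,1,
-0.31,-0.76,0.18,-0.18,0,-0.46,1,
-0.28,-0.76,0.16,-0.19,0,-0.46,1,
-0.26,-0.78,0.16,-0.19,0,-0.46,1,
-0.23,-0.78,0.14,-0.18,0,-0.46,1,
-0.21,-0.8,0.13,-0.19,0,-0.46,1,
-0.18,-0.8,0.13,-0.19,0,-0.46,1,
-0.16,-0.81,0.11,-0.18,0,-0.46,1,
-0.13,-0.82,0.1,-0.19,0,-0.46,1,
-0.1,-0.82,0.09,-0.19,0,-0.46,1,
-0.08,-0.82,0.08,-0.18,0,-0.46,1,
-0.05,-0.83,0.07,-0.19,0,-0.46,1,
--
-0.02,-0.83,0.06,-0.19,0,-0.46,1,
max 0.83 n 13
```

>>> {"op": "jog_arm", "data": {"motion": [-0.28, 0, -0.69, 0, 0, 0, 1, -0.28, 0, -0.7, 0, 0, 0, 1, -0.29, 0, -0.69, 0, 0, 0, 1, -0.28, 0, -0.7, 0, 0, 0, 1, -0.28, 0, -0.69, 0, 0, 0, 1]}}

```text
time: 19.77
position: [0.4482, 0.3732, 0.2069]
tool_rot: [0.115, 0.975, -0.023, 0.189]
ft_force: [0.9, 0.4, -2.1]
grip_width: 0.0093
grip_force: 35.0
```

>>> {"op": "jog_arm", "data": {"motion": [-0.33, -0.74, 0.18, -0.19, 0, -0.46, 1, -0.31, -0.76, 0.18, -0.18, 0, -0.46, 1, -0.28, -0.76, 0.16, -0.19, 0, -0.46, 1, -0.26, -0.78, 0.16, -0.19, 0, -0.46, 1, -0.23, -0.78, 0.14, -0.18, 0, -0.46, 1, -0.21, -0.8, 0.13, -0.19, 0, -0.46, 1, -0.18, -0.8, 0.13, -0.19, 0, -0.46, 1, -0.16, -0.81, 0.11, -0.18, 0, -0.46, 1, -0.13, -0.82, 0.1, -0.19, 0, -0.46, 1, -0.1, -0.82, 0.09, -0.19, 0, -0.46, 1, -0.08, -0.82, 0.08, -0.18, 0, -0.46, 1, -0.05, -0.83, 0.07, -0.19, 0, -0.46, 1]}}

```text
time: 21.28
position: [0.541, -0.0152, 0.184]
tool_rot: [-0.089, 0.978, 0.018, 0.19]
ft_force: [-0.2, 0.1, -1.4]
grip_width: 0.0096
grip_force: 35.0
```

>>> {"op": "jog_arm", "data": {"motion": [-0.02, -0.83, 0.06, -0.19, 0, -0.46, 1, 0, 0, 0, 0, 0, 0, 1]}}

```text
time: 21.52
position: [0.5502, -0.0496, 0.1824]
tool_rot: [-0.104, 0.976, 0.02, 0.191]
ft_force: [-0.2, 0.9, -2.8]
grip_width: 0.0098
grip_force: 35.0
```

```bash
python3 - <<'E'
from h import *
import cv2
st();o=robot.get_obs();R=Rn.from_quat(o['tool_rot'])
R0=Rn.from_rotvec([0,0,np.radians(12.32-BH)])*bq(BH)
g=o['position']-R.apply([0,0,.008]);print('grasp loc',loc(g),'tilt err deg',np.degrees((R0.inv()*R).as_rotvec()),o['grip_width'])
Q=R0;c=np.array([-.00005,0]) 
# grasp pt over bracket centre; z at floor: .006+.0645
end=tcp(W(-120,-54,-88)+[0,0,.0645],Q)
plan([(end+[0,0,.10],Q,3),(end+[0,0,.012],Q,5),(end-[0,0,.001],Q,4)],1)
for n in('scene','wrist'):cv2.imwrite(f'pics/{n}6.png',robot.camera(n))
im=np.zeros((420,800,3),np.uint8);im[:,:560]=cv2.imread('pics/wrist6.png');im[:240,560:]=cv2.resize(cv2.imread('pics/scene6.png')[140:260,170:290],(240,240),interpolation=cv2.INTER_CUBIC);cv2.imwrite('pics/c6.png',im)
E
```

```text
21.525 [ 0.5502 -0.0496  0.1824] [[-0.906, -0.21, 0.368], [-0.195, 0.978, 0.079], [-0.376, -0.0, -0.927]] [-0.2  0.9 -2.8] 0.009835270794978607 [-0.41  0.41  1.94  0.46  0.52 -2.57]
grasp loc [-169.73442588  -56.50302047   95.7717357 ] tilt err deg [ 0.08374471 -0.10348852  0.16456332] 0.009835270794978607
--
-0.32,0.02,0.3,-0.01,0.01,-0.01,1,
-0.33,0.02,0.31,0,0.01,-0.02,1,
-0.32,0.03,0.3,-0.01,0.01,-0.01,1,
0.16,0,0.41,0,0,0,1,
0.17,0,0.41,0,0,0,1,
0.16,0,0.41,0,0,0,1,
0.17,0,0.4,0,0,0,1,
0.16,0,0.41,0,0,0,1,
0.03,0,0.08,0,0,0,1,
0.03,0,0.07,0,0,0,1,
0.03,0,0.08,0,0,0,1,
0.03,0,0.07,0,0,0,1,
max 0.41 n 12
```

View pics/c6.png

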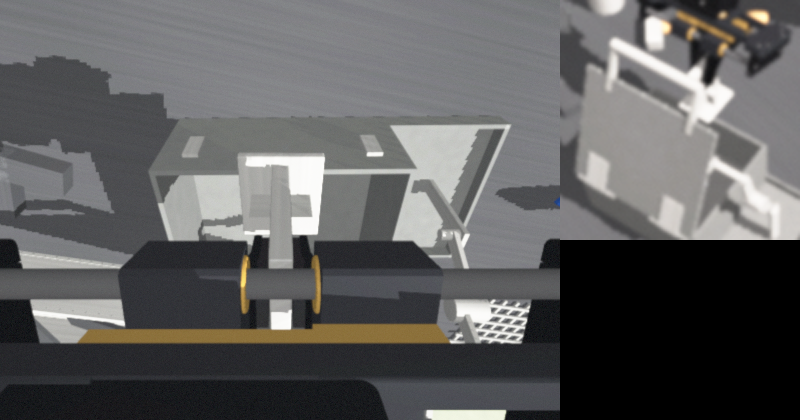

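The view shows the bracket hanging upright at (280,195), just in front of the open chest, with the lid up and the stay standing. I'll move in and lower it.

>>> {"op": "jog_arm", "data": {"motion": [-0.32, 0.02, 0.3, 0, 0.01, -0.01, 1, -0.33, 0.02, 0.31, 0, 0.01, -0.02, 1, -0.32, 0.03, 0.3, 0, 0.01, -0.01, 1, 0.16, 0, 0.41, 0, 0, 0, 1, 0.17, 0, 0.41, 0, 0, 0, 1, 0.16, 0, 0.41, 0, 0, 0, 1, 0.17, 0, 0.4, 0, 0, 0, 1, 0.16, 0, 0.41, 0, 0, 0, 1]}}

```text
time: 22.62
position: [0.5983, -0.0327, 0.0741]
tool_rot: [-0.107, 0.976, 0.021, 0.189]
ft_force: [0.1, -0.1, -2.3]
grip_width: 0.0099
grip_force: 35.0
```

>>> {"op": "jog_arm", "data": {"motion": [0.03, 0, 0.08, 0, 0, 0, 1, 0.03, 0, 0.07, 0, 0, 0, 1, 0.03, 0, 0.08, 0, 0, 0, 1, 0, 0, 0, 0, 0, 0, 1]}}

```text
time: 23.12
position: [0.5975, -0.0335, 0.0657]
tool_rot: [-0.107, 0.976, 0.02, 0.189]
ft_force: [0.1, 0.4, -2.3]
grip_width: 0.0095
grip_force: 35.0
```

```bash
python3 - <<'E'
from h import *
st();o=robot.get_obs();R=Rn.from_quat(o['tool_rot']);g=o['position']-R.apply([0,0,.008]);l=loc(g);print(l,'underside above floor',l[2]+88-64.5)
E
```

```text
23.125 [ 0.5975 -0.0335  0.0657] [[-0.905, -0.216, 0.365], [-0.201, 0.976, 0.08], [-0.374, -0.0, -0.927]] [ 0.1  0.4 -2.3] 0.009515731440640378 [-0.34  0.68  1.9   0.73  0.3  -2.8 ]
[-120.06167318  -50.886616    -20.93068216] underside above floor 2.5693178421373375
```

>>> {"op": "jog_arm", "data": {"motion": [0, 0, 0, 0.23, 0, 0.58, 1, 0, 0, 0, 0.23, 0, 0.58, 1, 0.02, 0, 0.04, 0, 0, 0, 1, 0.01, 0, 0.03, 0, 0, 0, 1, 0, 0, 0, 0, 0, 0, 1]}}

```text
time: 23.75
position: [0.5973, -0.0335, 0.0631]
tool_rot: [-0.064, 0.98, 0.013, 0.19]
ft_force: [-2.8, 0.8, 4.9]
grip_width: 0.0098
grip_force: 35.0
```

```bash
python3 - <<'E'
from h import *
st();o=robot.get_obs();R=Rn.from_quat(o['tool_rot']);g=o['position']-R.apply([0,0,.008]);l=loc(g);print(l,'underside above floor',l[2]+88-64.5)
E
```

```text
23.75 [ 0.5973 -0.0335  0.0631] [[-0.919, -0.131, 0.371], [-0.121, 0.991, 0.049], [-0.375, 0.0, -0.927]] [-2.8  0.8  4.9] 0.009787589800529923 [-0.33  0.68  1.91  0.7   0.26 -2.69]
[-120.29076719  -50.60913401  -23.43631734] underside above floor 0.06368266276680856
```

>>> {"op": "jog_arm", "data": {"motion": [0, 0, 0, 0, 0, 0, 0.5, 0, 0, 0, 0, 0, 0, 0.5, 0, 0, -0.2, 0, 0, 0, 0.5, 0, 0, -0.5, 0, 0, 0, 0.5, 0, 0, -0.8, 0, 0, 0, 0.5, 0, 0, -0.8, 0, 0, 0, -0.15, 0, 0, -0.7, 0, 0, 0, -0.15]}}

```text
time: 24.62
position: [0.5522, -0.0395, 0.175]
tool_rot: [-0.064, 0.98, 0.012, 0.19]
ft_force: [1.3, 0.2, -0.3]
grip_width: 0.0342
grip_force: 0.0
```

```bash
python3 - <<'E'
from h import *
import cv2
st();o=robot.get_obs();R=Rn.from_quat(o['tool_rot']);print(loc(o['position']))
im=np.zeros((600,800,3),np.uint8);im[:420,:560]=robot.camera('wrist')
im[:240,560:]=cv2.resize(robot.camera('scene')[140:260,170:290],(240,240),interpolation=cv2.INTER_CUBIC);cv2.imwrite('pics/c7.png',im)
Q=down(192.32,-30,uy);G=W(-66,91,44)
w=[(o['position']+[-.012,0,.03],R,2),(G+Q.apply([0,0,-.064]),Q,9)]
plan(w,-.15)
E
```

```text
24.625 [ 0.5522 -0.0395  0.175 ] [[-0.92, -0.13, 0.371], [-0.121, 0.991, 0.048], [-0.374, -0.0, -0.927]] [ 1.3  0.2 -0.3] 0.034236665915718924 [-0.37  0.43  1.95  0.42  0.46 -2.42]
[-162.66328664  -47.09142768   80.97750038]
--
0.01,0.02,-0.39,-0.01,0.03,0,-0.15,
0.02,0.03,-0.39,-0.02,0.03,0.01,-0.15,
-0.16,0.39,0.1,-0.06,-0.22,-0.12,-0.15,
-0.15,0.39,0.1,-0.06,-0.23,-0.12,-0.15,
-0.16,0.39,0.1,-0.06,-0.22,-0.12,-0.15,
-0.16,0.39,0.11,-0.06,-0.23,-0.12,-0.15,
-0.16,0.39,0.12,-0.06,-0.22,-0.12,-0.15,
-0.16,0.38,0.11,-0.06,-0.22,-0.12,-0.15,
-0.17,0.38,0.12,-0.05,-0.23,-0.12,-0.15,
-0.16,0.38,0.13,-0.06,-0.22,-0.12,-0.15,
-0.17,0.38,0.13,-0.06,-0.22,-0.12,-0.15,
max 0.39 n 11
```

View pics/c7.png

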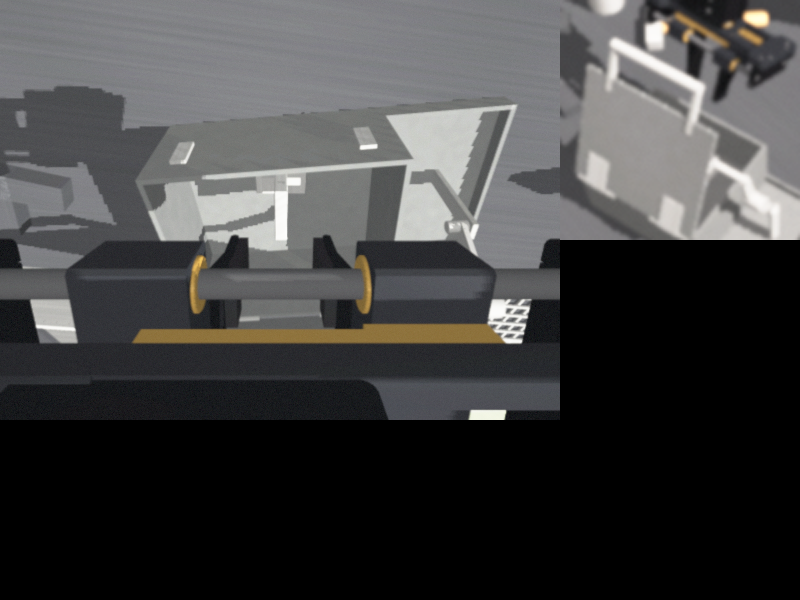

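The bracket stands upright inside the chest, with its web top at (280,190–240), released. Next I'll go to the knee.

>>> {"op": "jog_arm", "data": {"motion": [0.01, 0.02, -0.39, 0, 0.03, 0, -0.15, 0.02, 0.03, -0.39, -0.02, 0.03, 0, -0.15, -0.16, 0.39, 0.1, -0.06, -0.22, -0.12, -0.15, -0.15, 0.39, 0.1, -0.06, -0.23, -0.12, -0.15, -0.16, 0.39, 0.1, -0.06, -0.22, -0.12, -0.15, -0.16, 0.39, 0.11, -0.06, -0.23, -0.12, -0.15, -0.16, 0.39, 0.12, -0.06, -0.22, -0.12, -0.15, -0.16, 0.38, 0.11, -0.06, -0.22, -0.12, -0.15, -0.17, 0.38, 0.12, -0.05, -0.23, -0.12, -0.15, -0.16, 0.38, 0.13, -0.06, -0.22, -0.12, -0.15, -0.17, 0.38, 0.13, -0.06, -0.22, -0.12, -0.15, 0, 0, 0, 0, 0, 0, -0.15]}}

```text
time: 26.22
position: [0.5854, 0.1109, 0.1903]
tool_rot: [-0.104, 0.961, 0.029, 0.255]
ft_force: [0.2, -0.1, -0.6]
grip_width: 0.0501
grip_force: 0.0
```

```bash
python3 - <<'E'
from h import *
import cv2
st();Q=down(192.32,-30,uy);G=W(-66,91,44)
u=wpx(G);im=robot.camera('wrist');cv2.imwrite('pics/w8.png',im);print(u)
x,y=int(u[0]),int(u[1]);g=cv2.cvtColor(im,cv2.COLOR_BGR2GRAY)
s=g[y-50:y+50,x-50:x+50]
for th in(150,170,185,200):
  m=(s>th).astype(np.uint8);m=cv2.morphologyEx(m,cv2.MORPH_OPEN,np.ones((15,15)))
  n,l,stt,cen=cv2.connectedComponentsWithStats(m)
  for i in range(1,n):print(th,stt[i][:5]+[x-50,y-50,0,0,0],cen[i]+[x-50,y-50])
plan([(G+Q.apply([0,0,-.004]),Q,6)],-.15)
E
```

```text
26.225 [0.5854 0.1109 0.1903] [[-0.848, -0.216, 0.484], [-0.186, 0.976, 0.109], [-0.496, 0.002, -0.868]] [ 0.2 -0.1 -0.6] 0.050148936381245894 [-0.07  0.43  1.94  0.51  0.3  -2.31]
[2.78046156e+02 2.26618874e+02 2.24082102e-01]
150 [ 258  213   41   28 1092] [278.47161172 226.30494505]
170 [259 215  40  26 947] [279.17951426 227.13516367]
185 [270 217  29  24 665] [284.01052632 228.44962406]
200 [273 219  25  21 525] [285. 229.]
--
-0.01,-0.01,0.24,0.01,-0.01,0,-0.15,
-0.01,0,0.24,0,-0.01,0,-0.15,
0,-0.01,0.24,0.01,-0.01,0,-0.15,
-0.01,0,0.24,0,-0.01,0,-0.15,
-0.01,-0.01,0.24,0.01,-0.01,0,-0.15,
-0.01,0,0.24,0.01,-0.01,0,-0.15,
max 0.24 n 6
```

>>> {"op": "jog_arm", "data": {"motion": [-0.01, 0, 0.24, 0, 0, 0, -0.15, -0.01, 0, 0.24, 0, 0, 0, -0.15, 0, 0, 0.24, 0, 0, 0, -0.15, -0.01, 0, 0.24, 0, 0, 0, -0.15, -0.01, 0, 0.24, 0, 0, 0, -0.15, -0.01, 0, 0.24, 0, 0, 0, -0.15, 0, 0, 0, 0, 0, 0, 1, 0, 0, 0, 0, 0, 0, 1, 0, 0, 0, 0, 0, 0, 1, 0, 0, 0, 0, 0, 0, 1], "grip_force": 30}}

```text
time: 27.52
position: [0.6151, 0.1161, 0.1419]
tool_rot: [-0.104, 0.961, 0.028, 0.255]
ft_force: [0.2, -0.5, 0.1]
grip_width: 0.0255
grip_force: 30.0
```

```bash
python3 - <<'E'
from h import *
st();o=robot.get_obs();R=Rn.from_quat(o['tool_rot']);print(loc(o['position']+R.apply([0,0,.004])),o['grip_force'])
f=np.array([-95,-12.]);k0=np.array([-68.5,44.4]);a0=np.arctan2(*(k0-f));a1=np.arctan2(-89+95,62.)
w=[]
for t in np.linspace(a0,a1,9)[1:]:
    q=f+62.3*np.array([np.sin(t),np.cos(t)])-k0
    w.append((o['position']+W(q[0],0,q[1])-H,R,1))
plan(w,1)
E
```

```text
27.525 [0.6151 0.1161 0.1419] [[-0.848, -0.214, 0.485], [-0.185, 0.977, 0.108], [-0.497, 0.002, -0.868]] [ 0.2 -0.5  0.1] 0.025541513835537297 [-0.06  0.55  1.91  0.66  0.22 -2.46]
[-65.96536295  91.47100079  44.45005546] 29.99594807624817
--
0.04,0,-0.05,0,0,0,1,
0.04,0,-0.06,0,0,0,1,
0.05,0,-0.05,0,0,0,1,
0.04,0,-0.04,0,0,0,1,
0.05,0,-0.05,0,0,0,1,
0.05,0,-0.04,0,0,0,1,
0.05,0,-0.05,0,0,0,1,
0.06,0,-0.04,0,0,0,1,
max 0.06 n 8
```

>>> {"op": "jog_arm", "data": {"motion": [0.04, 0, -0.05, 0, 0, 0, 1, 0.04, 0, -0.06, 0, 0, 0, 1, 0.05, 0, -0.05, 0, 0, 0, 1, 0.04, 0, -0.04, 0, 0, 0, 1, 0.05, 0, -0.05, 0, 0, 0, 1, 0.05, 0, -0.04, 0, 0, 0, 1, 0.05, 0, -0.05, 0, 0, 0, 1, 0.06, 0, -0.04, 0, 0, 0, 1, 0.06, 0, -0.03, 0, 0, 0, 1, 0, 0, 0, 0, 0, 0, 1]}}

```text
time: 28.78
position: [0.5926, 0.111, 0.1476]
tool_rot: [-0.103, 0.961, 0.028, 0.256]
ft_force: [3.6, 0.6, -2.9]
grip_width: 0.0258
grip_force: 30.0
```

```bash
python3 - <<'E'
from h import *
st();o=robot.get_obs();R=Rn.from_quat(o['tool_rot']);print(loc(o['position']+R.apply([0,0,.004])),o['grip_force'])
E
```

```text
28.775 [0.5926 0.111  0.1476] [[-0.848, -0.213, 0.486], [-0.184, 0.977, 0.107], [-0.497, 0.002, -0.867]] [ 3.6  0.6 -2.9] 0.02576370106018889 [-0.07  0.52  1.96  0.75  0.21 -2.56]
[-89.05714369  91.29879485  50.17472518] 29.99913454055786
```

>>> {"op": "jog_arm", "data": {"motion": [0, 0, 0, 0, 0, 0, -0.15, 0, 0, 0, 0, 0, 0, -0.15, 0, 0, -0.2, 0, 0, 0, -0.15, 0, 0, -0.5, 0, 0, 0, -0.15, 0, 0, -0.8, 0, 0, 0, -0.15, 0, 0, -0.7, 0, 0, 0, -0.15]}}

```text
time: 29.52
position: [0.5483, 0.1016, 0.2243]
tool_rot: [-0.104, 0.961, 0.029, 0.255]
ft_force: [-0.1, 0.5, 0.6]
grip_width: 0.05
grip_force: 0.0
```

```bash
python3 - <<'E'
from h import *
st();o=robot.get_obs();R=Rn.from_quat(o['tool_rot'])
Q=down(102.32);r=.2185;a=1.11+np.arctan2(4,215)
b=W(-218.5*np.cos(a),-54,218.5*np.sin(a))+[.0017,-.001,.0014]
print('bar',b)
Qm=Slerp([0,1],Rn.concatenate([R,Q]))(.45)
plan([(W(-200,0,210),Qm,12),(tcp(b,Q)+[0,0,.08],Q,14)],.17)
E
```

```text
29.525 [0.5483 0.1016 0.2243] [[-0.849, -0.214, 0.484], [-0.185, 0.977, 0.108], [-0.495, 0.002, -0.869]] [-0.1  0.5  0.6] 0.0499843535048069 [-0.1   0.33  2.    0.46  0.36 -2.29]
bar [ 0.62290662 -0.03246976  0.29288359]
--
0.03,-0.19,-0.21,0.22,0.22,0.82,0.17,
0.03,-0.2,-0.21,0.22,0.21,0.83,0.17,
0.01,-0.2,-0.2,0.22,0.22,0.82,0.17,
0.01,-0.2,-0.2,0.22,0.22,0.82,0.17,
0,-0.21,-0.2,0.22,0.22,0.82,0.17,
-0.01,-0.2,-0.19,0.21,0.21,0.83,0.17,
-0.02,-0.22,-0.19,0.22,0.22,0.82,0.17,
-0.02,-0.21,-0.19,0.22,0.22,0.82,0.17,
-0.04,-0.21,-0.19,0.22,0.22,0.83,0.17,
-0.05,-0.22,-0.18,0.22,0.21,0.82,0.17,
-0.05,-0.21,-0.18,0.22,0.22,0.82,0.17,
-0.07,-0.21,-0.18,0.22,0.22,0.83,0.17,
--
-0.23,0.06,-0.04,0.23,0.23,0.86,0.17,
-0.23,0.08,-0.04,0.23,0.23,0.86,0.17,
-0.22,0.08,-0.05,0.23,0.22,0.87,0.17,
-0.21,0.1,-0.05,0.23,0.23,0.86,0.17,
-0.21,0.11,-0.06,0.23,0.23,0.86,0.17,
-0.2,0.12,-0.06,0.23,0.23,0.86,0.17,
-0.19,0.14,-0.07,0.23,0.22,0.86,0.17,
-0.18,0.14,-0.08,0.23,0.23,0.86,0.17,
-0.17,0.15,-0.08,0.23,0.23,0.87,0.17,
-0.16,0.16,-0.08,0.22,0.23,0.86,0.17,
-0.15,0.17,-0.09,0.23,0.22,0.86,0.17,
-0.14,0.18,-0.09,0.23,0.23,0.86,0.17,
--
-0.13,0.18,-0.1,0.23,0.23,0.86,0.17,
-0.11,0.19,-0.11,0.23,0.23,0.87,0.17,
max 0.87 n 26
```

>>> {"op": "jog_arm", "data": {"motion": [0.03, -0.19, -0.21, 0.22, 0.22, 0.82, 0.17, 0.03, -0.2, -0.21, 0.22, 0.21, 0.83, 0.17, 0.01, -0.2, -0.2, 0.22, 0.22, 0.82, 0.17, 0.01, -0.2, -0.2, 0.22, 0.22, 0.82, 0.17, 0, -0.21, -0.2, 0.22, 0.22, 0.82, 0.17, -0.01, -0.2, -0.19, 0.21, 0.21, 0.83, 0.17, -0.02, -0.22, -0.19, 0.22, 0.22, 0.82, 0.17, -0.02, -0.21, -0.19, 0.22, 0.22, 0.82, 0.17, -0.04, -0.21, -0.19, 0.22, 0.22, 0.83, 0.17, -0.05, -0.22, -0.18, 0.22, 0.21, 0.82, 0.17, -0.05, -0.21, -0.18, 0.22, 0.22, 0.82, 0.17, -0.07, -0.21, -0.18, 0.22, 0.22, 0.83, 0.17]}}

```text
time: 31.02
position: [0.5056, -0.0014, 0.3034]
tool_rot: [0.249, 0.956, 0.017, 0.151]
ft_force: [-0.5, 0.1, -0.1]
grip_width: 0.0362
grip_force: 0.0
```

>>> {"op": "jog_arm", "data": {"motion": [-0.23, 0.06, -0.04, 0.23, 0.23, 0.86, 0.17, -0.23, 0.08, -0.04, 0.23, 0.23, 0.86, 0.17, -0.22, 0.08, -0.05, 0.23, 0.22, 0.87, 0.17, -0.21, 0.1, -0.05, 0.23, 0.23, 0.86, 0.17, -0.21, 0.11, -0.06, 0.23, 0.23, 0.86, 0.17, -0.2, 0.12, -0.06, 0.23, 0.23, 0.86, 0.17, -0.19, 0.14, -0.07, 0.23, 0.22, 0.86, 0.17, -0.18, 0.14, -0.08, 0.23, 0.23, 0.86, 0.17, -0.17, 0.15, -0.08, 0.23, 0.23, 0.87, 0.17, -0.16, 0.16, -0.08, 0.22, 0.23, 0.86, 0.17, -0.15, 0.17, -0.09, 0.23, 0.22, 0.86, 0.17, -0.14, 0.18, -0.09, 0.23, 0.23, 0.86, 0.17]}}

```text
time: 32.52
position: [0.6066, -0.0281, 0.3555]
tool_rot: [0.58, 0.814, 0.002, 0.022]
ft_force: [0.1, 0.5, 0.2]
grip_width: 0.0358
grip_force: 0.0
```

>>> {"op": "jog_arm", "data": {"motion": [-0.13, 0.18, -0.1, 0.23, 0.23, 0.86, 0.17, -0.11, 0.19, -0.11, 0.23, 0.23, 0.87, 0.17, 0, 0, 0, 0, 0, 0, 0.17]}}

```text
time: 32.9
position: [0.6241, -0.033, 0.3643]
tool_rot: [0.627, 0.779, 0.0, 0.001]
ft_force: [-0.2, 1.0, -1.1]
grip_width: 0.036
grip_force: 0.0
```

```bash
python3 - <<'E'
from h import *
import cv2
st();b=np.array([.6229,-.0325,.2929])
Q=down(102.32);yb=np.array([-np.sin(YAW),np.cos(YAW),0])
print('exp bar mid,left',wpx(b),wpx(b+yb*.064))
im=np.zeros((420,800,3),np.uint8);im[:,:560]=robot.camera('wrist')
im[:240,560:]=cv2.resize(robot.camera('scene')[140:260,170:290],(240,240),interpolation=cv2.INTER_CUBIC);cv2.imwrite('pics/c8.png',im)
plan([(tcp(b,Q),Q,4)],.17)
E
```

```text
32.9 [ 0.6241 -0.033   0.3643] [[-0.213, 0.977, 0.001], [0.977, 0.213, -0.0], [-0.001, 0.001, -1.0]] [-0.2  1.  -1.1] 0.03602678806316107 [-0.23  0.41  1.26 -0.    1.47 -0.45]
exp bar mid,left [2.78135762e+02 2.17329693e+02 2.32938061e-01] [2.77995873e+02 1.24522561e+02 2.15857116e-01]
--
0,0,0.49,0,0,0,0.17,
0,0,0.5,0,0,0,0.17,
0,-0.01,0.49,0,0,0,0.17,
0,0,0.5,0,0,0,0.17,
max 0.5 n 4
```

View pics/c8.png

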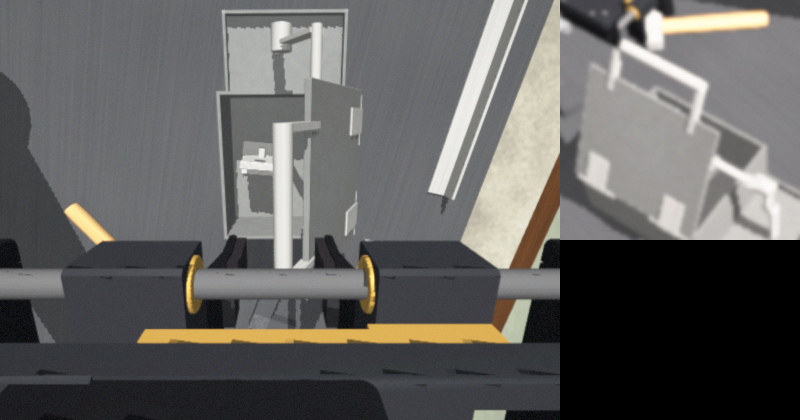

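The wrist view shows the bar at columns 283–284, against 278 expected, so it needs +3.5 mm in tool y. The knee boss at (282,38) bulges to the front, so the stay is unlocked. The bracket stands upright at (260,160).

>>> {"op": "jog_arm", "data": {"motion": [0, 0.09, 0.49, 0, 0, 0, 0.17, 0, 0, 0.5, 0, 0, 0, 0.17, 0, 0, 0.49, 0, 0, 0, 0.17, 0, 0, 0.45, 0, 0, 0, 0.17, 0, 0, 0, 0, 0, 0, 1, 0, 0, 0, 0, 0, 0, 1, 0, 0, 0, 0, 0, 0, 1, 0, 0, 0, 0, 0, 0, 1], "grip_force": 30}}

```text
time: 34.0
position: [0.6268, -0.032, 0.2883]
tool_rot: [0.627, 0.779, -0.0, 0.0]
ft_force: [-4.7, -0.4, 5.1]
grip_width: 0.0131
grip_force: 30.0
```

```bash
python3 - <<'E'
from h import *
st();o=robot.get_obs();R=Rn.from_quat(o['tool_rot']);g=o['position']-R.apply([0,0,.008])
l=loc(g);print(l,o['grip_force'])
# circle through this bar point and the shut bar point measured (model + [1.7,-1,1.4]mm)
s=loc(W(-215,-54,4)+[.0017,-.001,.0014]);print('shut',s)
P=np.array([l[0],l[2]]);S=np.array([s[0],s[2]])
# hinge centre: near model (0,0), distance r=215.04 from both
r=215.04;m=(P+S)/2;d=P-S;L=np.hypot(*d);n=np.array([d[1],-d[0]])/L
c=m+n*np.sqrt(r*r-L*L/4);print('hinge est',c)
a1=np.arctan2(P[1]-c[1],c[0]-P[0]);a0=np.arctan2(S[1]-c[1],c[0]-S[0]);print('angles',a1,a0,'travel',a1-a0)
w=[];N=36
for k in range(1,N+1):
    a=a1+(a0-a1)*k/N
    q=c+r*np.array([-np.cos(a),np.sin(a)])-P
    w.append((o['position']+W(q[0],0,q[1])-H,R,1))
plan(w,1)
E
```

```text
34.0 [ 0.6268 -0.032   0.2883] [[-0.213, 0.977, -0.0], [0.977, 0.213, -0.0], [-0.0, -0.0, -1.0]] [-4.7 -0.4  5.1] 0.013057689748810957 [-0.23  0.48  1.36 -0.    1.3  -0.44]
[-88.09632674 -55.67685042 202.29932433] 30.001428723335266
shut [-213.55256794  -55.33975387    5.4       ]
hinge est [1.48283783 6.80565468]
angles 1.1411274766190893 -0.006536759141187079 travel 1.1476642357602764
--
0,-0.15,0.07,0,0,0,1,
0,-0.16,0.08,0,0,0,1,
0,-0.15,0.09,0,0,0,1,
0,-0.14,0.08,0,0,0,1,
0,-0.15,0.1,0,0,0,1,
0,-0.14,0.1,0,0,0,1,
0,-0.14,0.1,0,0,0,1,
0,-0.13,0.1,0,0,0,1,
0,-0.13,0.11,0,0,0,1,
0,-0.13,0.12,0,0,0,1,
0,-0.12,0.12,0,0,0,1,
0,-0.12,0.12,0,0,0,1,
--
0,-0.12,0.13,0,0,0,1,
0,-0.11,0.13,0,0,0,1,
0,-0.11,0.13,0,0,0,1,
0,-0.1,0.14,0,0,0,1,
0,-0.1,0.14,0,0,0,1,
0,-0.09,0.14,0,0,0,1,
0,-0.09,0.14,0,0,0,1,
0,-0.09,0.15,0,0,0,1,
0,-0.08,0.16,0,0,0,1,
0,-0.07,0.15,0,0,0,1,
0,-0.07,0.16,0,0,0,1,
0,-0.07,0.15,0,0,0,1,
--
0,-0.06,0.16,0,0,0,1,
0,-0.06,0.17,0,0,0,1,
0,-0.05,0.16,0,0,0,1,
0,-0.04,0.17,0,0,0,1,
0,-0.04,0.16,0,0,0,1,
0,-0.03,0.17,0,0,0,1,
0,-0.03,0.17,0,0,0,1,
0,-0.03,0.17,0,0,0,1,
0,-0.01,0.17,0,0,0,1,
0,-0.02,0.17,0,0,0,1,
0,0,0.17,0,0,0,1,
0,-0.01,0.17,0,0,0,1,
max 0.17 n 36
```

>>> {"op": "jog_arm", "data": {"motion": [0, -0.15, 0.07, 0, 0, 0, 1, 0, -0.16, 0.08, 0, 0, 0, 1, 0, -0.15, 0.09, 0, 0, 0, 1, 0, -0.14, 0.08, 0, 0, 0, 1, 0, -0.15, 0.1, 0, 0, 0, 1, 0, -0.14, 0.1, 0, 0, 0, 1, 0, -0.14, 0.1, 0, 0, 0, 1, 0, -0.13, 0.1, 0, 0, 0, 1, 0, -0.13, 0.11, 0, 0, 0, 1, 0, -0.13, 0.12, 0, 0, 0, 1, 0, -0.12, 0.12, 0, 0, 0, 1, 0, -0.12, 0.12, 0, 0, 0, 1]}}

```text
time: 35.5
position: [0.5625, -0.0463, 0.239]
tool_rot: [0.627, 0.779, 0.0, 0.0]
ft_force: [-3.2, -2.5, 4.6]
grip_width: 0.013
grip_force: 30.0
```

>>> {"op": "jog_arm", "data": {"motion": [0, -0.12, 0.13, 0, 0, 0, 1, 0, -0.11, 0.13, 0, 0, 0, 1, 0, -0.11, 0.13, 0, 0, 0, 1, 0, -0.1, 0.14, 0, 0, 0, 1, 0, -0.1, 0.14, 0, 0, 0, 1, 0, -0.09, 0.14, 0, 0, 0, 1, 0, -0.09, 0.14, 0, 0, 0, 1, 0, -0.09, 0.15, 0, 0, 0, 1, 0, -0.08, 0.16, 0, 0, 0, 1, 0, -0.07, 0.15, 0, 0, 0, 1, 0, -0.07, 0.16, 0, 0, 0, 1, 0, -0.07, 0.15, 0, 0, 0, 1]}}

```text
time: 37.0
position: [0.5202, -0.0558, 0.1699]
tool_rot: [0.627, 0.779, 0.0, 0.001]
ft_force: [-1.4, -4.9, 1.1]
grip_width: 0.0127
grip_force: 30.0
```

>>> {"op": "jog_arm", "data": {"motion": [0, -0.06, 0.16, 0, 0, 0, 1, 0, -0.06, 0.17, 0, 0, 0, 1, 0, -0.05, 0.16, 0, 0, 0, 1, 0, -0.04, 0.17, 0, 0, 0, 1, 0, -0.04, 0.16, 0, 0, 0, 1, 0, -0.03, 0.17, 0, 0, 0, 1, 0, -0.03, 0.17, 0, 0, 0, 1, 0, -0.03, 0.17, 0, 0, 0, 1, 0, -0.01, 0.17, 0, 0, 0, 1, 0, -0.01, 0.17, 0, 0, 0, 1, 0, 0, 0, 0, 0, 0, 1]}}

```text
time: 38.38
position: [0.5051, -0.0591, 0.1023]
tool_rot: [0.627, 0.779, -0.001, -0.0]
ft_force: [-3.3, -8.2, -2.7]
grip_width: 0.0127
grip_force: 30.0
```

>>> {"op": "jog_arm", "data": {"motion": [0, 0, 0.08, 0, 0, 0, 1, 0, 0, 0, 0, 0, 0, 1]}}

```text
time: 38.62
position: [0.5048, -0.0591, 0.0993]
tool_rot: [0.627, 0.779, -0.001, -0.0]
ft_force: [-3.3, -8.7, -3.5]
grip_width: 0.0128
grip_force: 30.0
```

>>> {"op": "jog_arm", "data": {"motion": [0, 0, 0.05, 0, 0, 0, 1, 0, 0, 0, 0, 0, 0, 1]}}

```text
time: 38.88
position: [0.5048, -0.0591, 0.0974]
tool_rot: [0.627, 0.779, -0.001, -0.0]
ft_force: [-4.3, -10.1, -0.9]
grip_width: 0.013
grip_force: 30.0
```

>>> {"op": "jog_arm", "data": {"motion": [0, 0, 0.05, 0, 0, 0, 1, 0, 0, 0, 0, 0, 0, 1]}}

```text
time: 39.12
position: [0.5047, -0.0591, 0.0954]
tool_rot: [0.627, 0.779, -0.001, -0.001]
ft_force: [-4.9, -10.1, -1.8]
grip_width: 0.0129
grip_force: 30.0
```

>>> {"op": "jog_arm", "data": {"motion": [0, 0, 0.05, 0, 0, 0, 1, 0, 0, 0, 0, 0, 0, 1]}}

```text
time: 39.38
position: [0.5046, -0.0591, 0.0934]
tool_rot: [0.627, 0.779, -0.001, -0.001]
ft_force: [-3.6, -9.4, -2.2]
grip_width: 0.0129
grip_force: 30.1
```

>>> {"op": "jog_arm", "data": {"motion": [0, 0, 0.05, 0, 0, 0, 1, 0, 0, 0, 0, 0, 0, 1]}}

```text
time: 39.62
position: [0.5045, -0.0591, 0.0914]
tool_rot: [0.627, 0.779, -0.001, -0.001]
ft_force: [-3.7, -10.7, -1.4]
grip_width: 0.0127
grip_force: 30.1
```

>>> {"op": "jog_arm", "data": {"motion": [0, 0, 0.05, 0, 0, 0, 1, 0, 0, 0, 0, 0, 0, 1]}}

```text
time: 39.88
position: [0.5045, -0.0591, 0.0895]
tool_rot: [0.627, 0.779, -0.001, -0.001]
ft_force: [-4.4, -10.2, -0.3]
grip_width: 0.0131
grip_force: 30.1
```

>>> {"op": "jog_arm", "data": {"motion": [0, 0, 0.05, 0, 0, 0, 1, 0, 0, 0, 0, 0, 0, 1]}}

```text
time: 40.12
position: [0.5045, -0.0592, 0.0892]
tool_rot: [0.627, 0.779, -0.001, -0.0]
ft_force: [-7.4, -8.8, 12.2]
grip_width: 0.0129
grip_force: 30.3
```

>>> {"op": "jog_arm", "data": {"motion": [0, 0, 0.05, 0, 0, 0, 1, 0, 0, 0, 0, 0, 0, 1]}}

```text
time: 40.38
position: [0.5045, -0.0592, 0.0889]
tool_rot: [0.627, 0.779, -0.001, 0.0]
ft_force: [-11.2, -8.7, 26.7]
grip_width: 0.0133
grip_force: 30.3
```

```bash
python3 - <<'E'
from h import *
import cv2
st();im=np.zeros((600,800,3),np.uint8);im[:420,:560]=robot.camera('wrist')
im[:240,560:]=cv2.resize(robot.camera('scene')[150:270,170:290],(240,240),interpolation=cv2.INTER_CUBIC);im[300:540,560:]=cv2.resize(cv2.imread('pics/scene0.png')[150:270,170:290],(240,240),interpolation=cv2.INTER_CUBIC);cv2.imwrite('pics/c9.png',im)
E
```

```text
40.375 [ 0.5045 -0.0592  0.0889] [[-0.215, 0.977, -0.001], [0.977, 0.215, -0.001], [-0.001, -0.001, -1.0]] [-11.2  -8.7  26.7] 0.013291672333443876 [-0.34  0.6   1.85 -0.    0.69 -0.55]
```

View pics/c9.png

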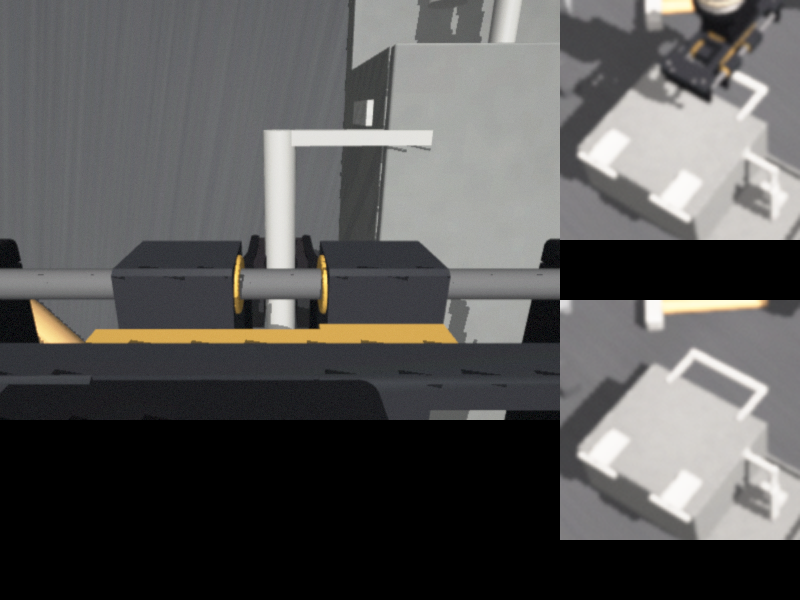

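The crop shows the lid matching the initial shut picture, and the downward force rose to 27 N at the stop, so it is fully shut. I'll relieve the preload, open and rise.

>>> {"op": "jog_arm", "data": {"motion": [0, 0, -0.05, 0, 0, 0, 1, 0, 0, 0, 0, 0, 0, 0.17, 0, 0, 0, 0, 0, 0, 0.17, 0, 0, 0, 0, 0, 0, 0.17, 0, 0, -0.3, 0, 0, 0, 0.17, 0, 0, -0.7, 0, 0, 0, 0.17, 0, 0, -0.8, 0, 0, 0, 0.17, 0, 0, -0.8, 0, 0, 0, 0.17, 0, 0, -0.6, 0, 0, 0, 0.17, 0, 0, 0, 0, 0, 0, 0.17]}}

```text
time: 41.72
position: [0.5073, -0.0584, 0.2189]
tool_rot: [0.627, 0.779, 0.002, 0.003]
ft_force: [-0.2, -0.5, -0.4]
grip_width: 0.036
grip_force: 0.0
```

```bash
python3 - <<'E'
from h import *
import cv2
st();a=robot.camera('scene');b=cv2.imread('pics/scene0.png')
d=cv2.absdiff(a,b).max(2);print('mean diff: hinge-side lid',d[200:240,185:240].mean(),'stay',d[225:265,255:300].mean())
# boundary check: tray and lid edge rows compared to start in wrist: bar column
u=[wpx(W(-215,10,4))[:2],wpx(W(-215,-118,4))[:2]];print(u)
w=robot.camera('wrist');g=cv2.cvtColor(w,cv2.COLOR_BGR2GRAY);r=g[200,230:330];i=np.where(r>180)[0]+230;print('bar cols',i.min(),i.max())
r=g[100:160,int((i.min()+i.max())/2)];j=np.where(r>180)[0]+100;print('bar end row',j.min())
E
```

```text
41.725 [ 0.5073 -0.0584  0.2189] [[-0.213, 0.977, 0.007], [0.977, 0.213, -0.001], [-0.002, 0.006, -1.0]] [-0.2 -0.5 -0.4] 0.035981416628353316 [-0.33  0.39  1.74  0.    1.01 -0.55]
mean diff: hinge-side lid 3.3654545454545453 stay 3.281111111111111
[array([274.91785142, 121.48035447]), array([275.40909763, 267.85537664])]
bar cols 271 283
bar end row 123
```

```bash
python3 -c "
from rig import robot
print(robot.hand_in())"
```

```text
the job is handed in; nothing more can be done
None
```

I handed the job in at about 42 s: the steel bracket stands upright in the chest, the stay is unlocked, and the lid was lowered gently until fully shut. I gripped only the lid handle, the stay's knee and the bracket.

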